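# Tidy the exam counter after a visit

### The arm

A 6-joint arm with a two-finger parallel gripper is mounted at the origin on the work surface. World frame = base frame: x ahead of the robot, y to its left, z up, the work surface at z = 0. Lengths are in mm, angles in degrees, forces in N, time in s.
With the tool pointing down it reaches from about 350 to 850 mm from the base axis. Payload 8.1 kg.
Tool frame: the origin (TCP) lies midway between the tips of the shut fingers; the grasp point (between the pads) lies 19 mm behind it; x points along the fingers, y is the direction in which the jaws open and shut, and the axes are right-handed (so a half turn about x gives the same grasp; the last joint's range is limited). The gripper opens to 85 mm and grips with 20 to 120 N. Pads are 22 mm wide; open, the fingers measure 114 mm over their backs; the gripper's body (76 mm by 85 mm) begins 54 mm behind the grasp point. The pads swing forward as they close: fully open they stand 13 mm farther back than shut.
Start: joints at [61.57, 7.471, 85.268, -0, 87.261, -4.893], TCP at [239.585, 550.094, 193.392] pointing down, gripper open.
Joint ranges: [-169.43, 169.43], [-51.17, 129.36], [1.28, 143.12], [-76.62, 256.62], [0, 156.53], [-152.29, 152.29]. Speed limits (degrees/s): [136.94, 136.94, 159.86, 180, 180, 180].

### API

Orientations are given as [roll, pitch, yaw] about the fixed x, y, z axes, in that order (R = Rz(yaw) Ry(pitch) Rx(roll)).
In Python, from bench import r, snapshot, workorder gives the robot as it stands.
- The arm moves only by the tool send_rows, never from a script. Its arguments are lists of equal length, an entry for each row: "offset": the shift along the tool's x, y, z in cm, a list of three; "dr": the turn, a rotation vector about the tool's x, y, z in degrees, a list of three; "grip": the opening in per cent of the stroke, from 0 (shut) to 100 (fully open). In form: {"offset": [[dx, dy, dz], ...], "dr": [[rx, ry, rz], ...], "grip": [grip, ...]}. A call has 1 to 5 rows; each row shifts and turns the commanded pose from where the row before left it, along the tool's axes as they then stand; what a row does not reach is not made up. A row lasts 1/8 s, in which the tool goes at most 62.5 mm and 10.7 degrees, less where a joint would pass 70% of its speed; a pose out of reach is approached as far as the arm can. A call with a gripper value outside its range is refused whole. The fingers move at their own pace and stop on an object; "force" is the grip in N (left out, the last holds). Time passes only in rows, so rows that do not move let the fingers close. It gives the time, the measured TCP pose, the force and the opening at its end, in the units of the state.
- r.sense(): the state, without advancing time (a new reading comes with each control period).
- snapshot(name): name is "scene" or "top" or "wrist"; returns a dict with "pixels" (384x512x3 uint8, red, green, blue), "fx", "fy", "cx", "cy" (pixels), "world_to_cam" (4x4, takes a point from world to camera coordinates). Camera axes: x right, y up, looking along -z (the intrinsics and any distortion apply to the point x, -y, -z); pixel columns grow to the right and rows downward; lengths in mm; the calibration is good to about 2 mm. A picture is of the moment at which its call begins. There is no depth.
- workorder.hand_in(): hands the job in, once; it reports no verdict.
The state is a dict: "time": time; "joint_pos": joint angles; "qd": joint speeds; "joint_efforts": joint torques, N m; "tool_pos": TCP position; "tcp_rot": TCP orientation; "ft_force": force on the tool from outside, world axes, zero at the start; "wrist_torque": the same for the moment, N m; "finger_gap": finger opening in mm.
Only numpy, scipy, OpenCV 4.12 (cv2) and the standard library are available. Lean on these libraries where they do the work, as an engineer would, in place of code of your own. Each camera call takes 0.05 s, during which the arm holds its last target.

### The job

Tidy the exam counter: stand the two white dropper bottles upright in the white tray, one in each bay, and the two amber pill vials upright in the green tray, one in each bay, and lay the yellow thermometer flat in the steel dish, display up. Leave the glass jar and the black pill splitter standing where they are.

Things in the scene. Friction and masses are not known exactly. Their poses are not given: they have to be found in the camera images.
- bottle_a: Loose white dropper bottle with a blue band and a blue pointed cap, standing upright: body 34 mm in diameter and straight up to 45 mm, 70 mm high in all, about 60 g. Origin at the centre of its underside, z up its axis. The two bottles are alike; the larger bottles on the ledge along the back are fixed and not part of the job.
- bottle_b: Loose white dropper bottle with a blue band and a blue pointed cap, standing upright: body 34 mm in diameter and straight up to 45 mm, 70 mm high in all, about 60 g. Origin at the centre of its underside, z up its axis. The two bottles are alike; the larger bottles on the ledge along the back are fixed and not part of the job.
- vial_a: Loose amber (orange) pill vial with a white cap, standing upright: body 35 mm in diameter up to 42 mm, cap 28 mm in diameter from 42 to 56 mm (the top), about 40 g. Origin at the centre of its underside, z up its axis. The two vials are alike.
- vial_b: Loose amber (orange) pill vial with a white cap, standing upright: body 35 mm in diameter up to 42 mm, cap 28 mm in diameter from 42 to 56 mm (the top), about 40 g. Origin at the centre of its underside, z up its axis. The two vials are alike.
- thermometer: Loose yellow digital thermometer lying flat, display up, about 30 g: body 75 mm long, 20 mm wide, 14 mm thick, then a narrower neck and a thin steel probe. It lies along its x, probe to +x, from x = -58 mm to x = +58 mm; the wide body spans x = -57 to +17 mm, so grip across it near x = -12 mm. Origin on its underside, z up.
- white_tray: White plastic tray, 100 mm (its x) by 160 mm (its y) by 20 mm high, fixed to the counter; walls 4 mm, floor about 4 mm thick. Origin at the centre of its underside, z up. A 4 mm wall, as high as the rim, along its x through the middle splits it into two bays side by side along its y, each about 92 by 74 mm; bay centres at y = +39 mm and y = -39 mm.
- green_tray: Green plastic tray, 100 mm (its x) by 160 mm (its y) by 20 mm high, fixed to the counter; walls 4 mm, floor about 4 mm thick. Origin at the centre of its underside, z up. A 4 mm wall, as high as the rim, along its x through the middle splits it into two bays side by side along its y, each about 92 by 74 mm; bay centres at y = +39 mm and y = -39 mm.
- steel_dish: Plain open steel dish, 100 mm (its x) by 160 mm (its y) by 20 mm high, fixed to the counter; walls 4 mm, floor about 4 mm thick. Origin at the centre of its underside, z up. Not divided; about 92 by 152 mm inside.
- glass_jar: Bystander: green glass jar with a steel lid, loose, 52 mm in diameter, 52 mm high. Origin at the centre of its underside.
- pill_splitter: Bystander: black plastic pill splitter, loose, a box 36 mm (x) by 54 mm (y) by 25 mm high with a small grey catch. Origin at the centre of its underside.
Mind the look-alikes: they are no part of the job. What is shaped like the vial_a but purple is not meant.

How it is judged:
By the outcome, as a careful person would: the job done as asked, in the order asked, and still so for the second after the job is handed in, with the robot touching nothing.
It also fails if it takes over 125 s, if anything falls off the work surface, if the arm or the gripper's body presses on something with over 40 N, if the wrist force passes 120 N, or if a joint passes its speed limit or range.

## Working session

There is one attempt and no reset: what is moved stays moved. The work goes in short steps, Python scripts to look and compute and a tool call to move; the robot and the scene stay as the last step left them, time stands still between calls to the robot, and variables do not carry over. Pictures are saved under pics/ and viewed, and the job is handed in when it is done.

Besides the shell and the picture viewer there is one more tool, called after ">>>" as a command line: name --argument value ..., lists and objects as JSON in quotes. send_rows: Moves the arm, as the interface text tells. Its arguments: {"type":"object","properties":{"offset":{"type":"array","items":{"type":"array","items":{"type":"number"}}},"dr":{"type":"array","items":{"type":"array","items":{"type":"number"}}},"grip":{"type":"array","items":{"type":"number"}},"force":{"type":"number"}},"required":["offset","dr","grip"]}

```bash
ls; mkdir -p pics; python3 - <<'E'
from bench import r, snapshot, workorder
import cv2
print(r.sense())
for n in("scene","top","wrist"):
    s=snapshot(n); print(n,s["fx"],s["fy"],s["cx"],s["cy"],s["world_to_cam"],[k for k in s])
    cv2.imwrite(f"pics/{n}0.png",cv2.resize(s["pixels"][:,:,::-1],None,fx=1.5,fy=1.5,interpolation=cv2.INTER_CUBIC))
E
```

```text
pics
{'time': 0.0, 'joint_pos': array([ 6.15677141e+01,  7.51647627e+00,  8.53299818e+01, -9.89621743e-05,
        8.72598739e+01, -4.89336834e+00]), 'qd': array([ 0.00046504,  0.00855132,  0.06861833,  0.05240578,  0.00513301,
       -0.10758599]), 'joint_efforts': array([-2.04269425e-03, -5.69417524e+01, -5.00540578e+01, -6.34327862e-04,
        1.52619526e-02, -1.64378821e-05]), 'tool_pos': array([239.31188637, 549.53708368, 192.32348485]), 'tcp_rot': array([ -94.84010942,   89.89366807, -118.37902217]), 'ft_force': array([-0.28701291, -0.15576829, -0.21104344]), 'wrist_torque': array([0.01594842, 0.01959382, 0.00656268]), 'finger_gap': 85.16331697228253}
scene 409.38372711796836 409.38372711796836 247.58727164926464 189.21010394553053 [[ 8.20962368e-01  5.70861420e-01  1.17486331e-02 -3.94841730e+02]
 [-4.89725667e-01  6.93402328e-01  5.28547049e-01  2.11171153e+02]
 [ 2.93580589e-01 -4.39670844e-01  8.48822706e-01 -1.13501590e+03]
 [ 0.00000000e+00  0.00000000e+00  0.00000000e+00  1.00000000e+00]] ['pixels', 'fx', 'fy', 'cx', 'cy', 'world_to_cam']
top 498.41289858364695 498.41289858364695 255.25501091480461 195.13363633116828 [[ 1.86736869e-02 -9.99821630e-01 -2.82870187e-03 -1.28007716e+00]
 [ 9.83679792e-01  1.78656678e-02  1.79038777e-01 -4.66092112e+02]
 [-1.78956306e-01 -6.12585093e-03  9.83837951e-01 -1.29130240e+03]
 [ 0.00000000e+00  0.00000000e+00  0.00000000e+00  1.00000000e+00]] ['pixels', 'fx', 'fy', 'cx', 'cy', 'world_to_cam']
wrist 267.7950838833502 267.7950838833502 257.7494116811907 194.18747067906247 [[ 4.00077252e-01  9.16479744e-01 -1.75272047e-03 -6.00016490e+02]
 [-8.77046456e-01  3.82306808e-01 -2.90914108e-01  3.83208921e+01]
 [-2.65946810e-01  1.17925334e-01  9.56747569e-01 -3.78666106e+02]
 [ 0.00000000e+00  0.00000000e+00  0.00000000e+00  1.00000000e+00]] ['pixels', 'fx', 'fy', 'cx', 'cy', 'world_to_cam']
```

View pics/top0.png

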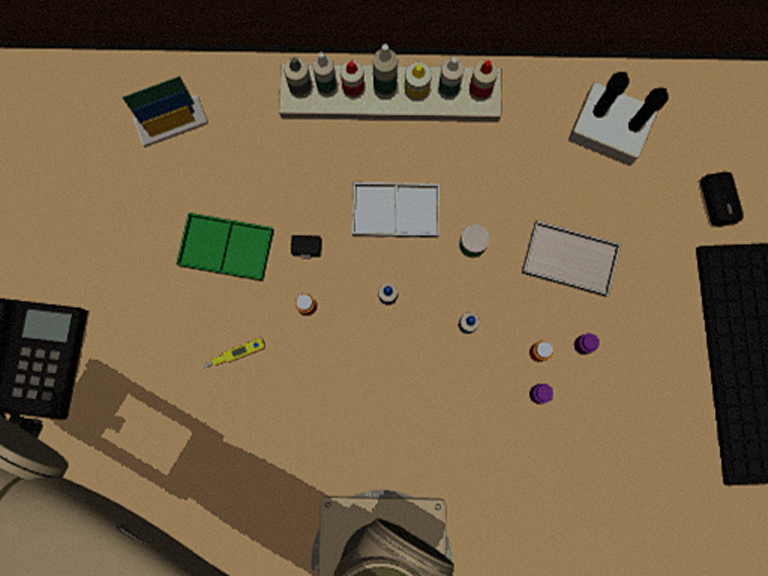

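View pics/scene0.png

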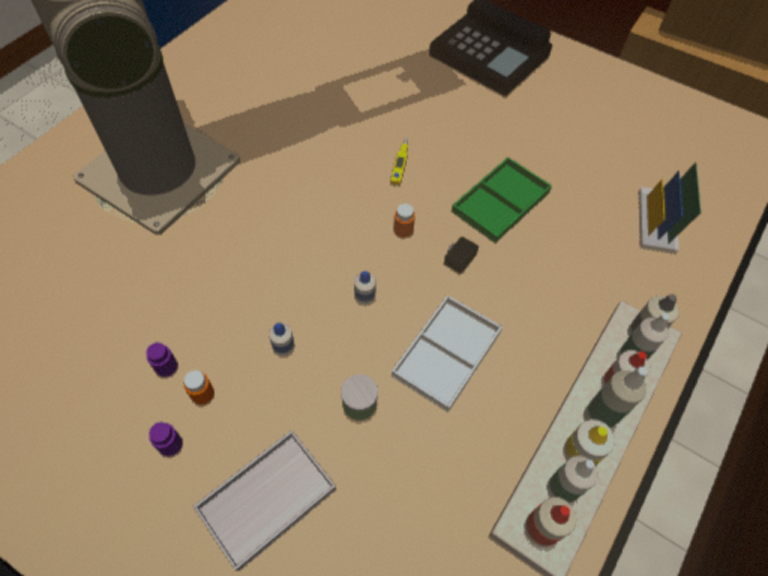

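View pics/wrist0.png

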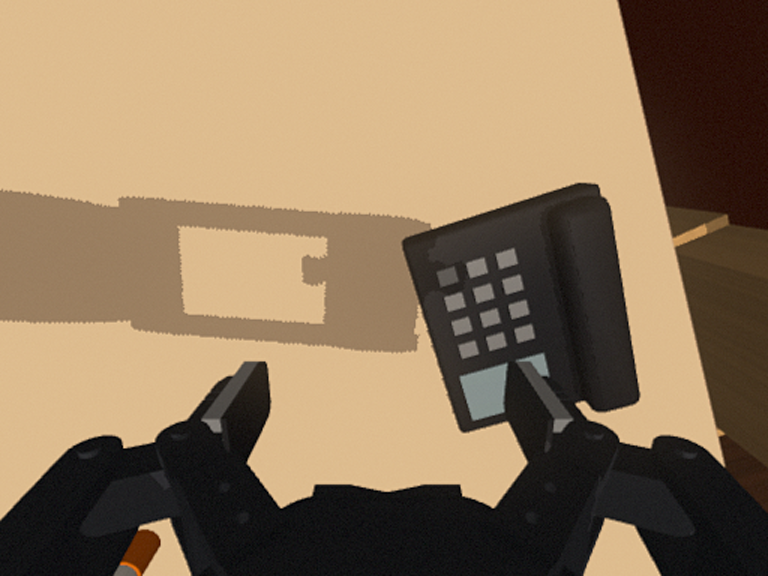

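```bash
cat > h.py <<'E'
import numpy as np, cv2
from bench import r, snapshot, workorder
def px2w(s,u,v,z):
    M=s["world_to_cam"];R=M[:3,:3];t=M[:3,3]
    d=np.array([(u-s["cx"])/s["fx"],-(v-s["cy"])/s["fy"],-1.0])
    o=-R.T@t; d=R.T@d
    return o+d*(z-o[2])/d[2]
def w2px(s,p):
    q=s["world_to_cam"]@np.append(p,1.0); return np.array([s["cx"]+s["fx"]*q[0]/-q[2], s["cy"]-s["fy"]*q[1]/-q[2]])
def crop(s,name,u0,v0,w,h,k):
    im=cv2.resize(s["pixels"][v0:v0+h,u0:u0+w,::-1],None,fx=k,fy=k,interpolation=cv2.INTER_CUBIC)
    im=np.clip(im.astype(float)*1.4,0,255).astype('uint8')
    for u in range(u0-u0%10+10,u0+w,10):
        cv2.putText(im,str(u),((u-u0)*k-8,8),0,.3,(0,0,255)); im[:12,(u-u0)*k]=(0,0,255)
        if u%20==0: im[::4,(u-u0)*k]=(255,0,255)
    for v in range(v0-v0%10+10,v0+h,10):
        cv2.putText(im,str(v),(0,(v-v0)*k+3),0,.3,(0,0,255))
        if v%20==0: im[(v-v0)*k,::4]=(255,0,255)
    cv2.imwrite(f"pics/{name}.png",im)
E
python3 - <<'E'
from h import *
s=snapshot("top")
crop(s,"t_left",110,115,150,135,5)
crop(s,"t_right",225,115,200,155,4)
E
```

```text
(no output)
```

View pics/t_left.png

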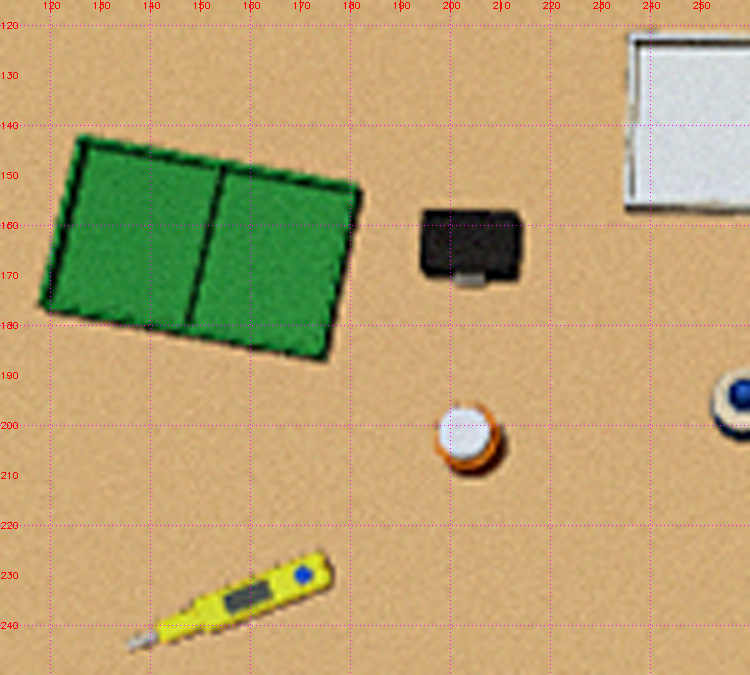

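View pics/t_right.png

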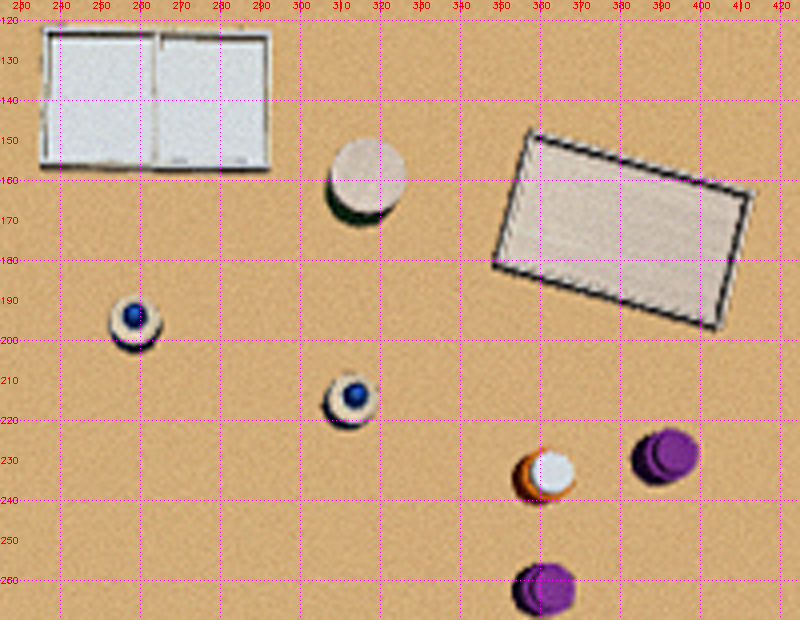

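```bash
python3 - <<'E'
from h import *
np.set_printoptions(precision=1,suppress=True)
s=snapshot("top")
for n,c in dict(green=[(126,142),(181,152.5),(175,187),(118,177)],white=[(236,122),(292.5,123),(292,157.5),(235,157)],dish=[(357.5,148),(412.5,164),(404.5,197.5),(348.5,182)]).items():
    P=np.array([px2w(s,u,v,20)[:2] for u,v in c]); 
    y=((P[0]-P[1])+(P[3]-P[2]))/2; x=((P[0]-P[3])+(P[1]-P[2]))/2
    print(n,P.mean(0),"L",np.linalg.norm(y),np.linalg.norm(x),"yaw",np.degrees(np.arctan2(-y[0],y[1])),np.degrees(np.arctan2(x[1],x[0])))
sc=snapshot("scene")
for n,u,v,z in [("b1",258.5,194,66),("b2",313.5,213.5,66),("v1",203,201.5,56),("v2",363,233,56),("split",204,162.5,25),("jar",316.5,159.5,52),("thtail",174.5,228.5,9),("thtip",136,243.5,7),("purp",394,228,56),("purp2",362.5,262,56)]:
    p=px2w(s,u,v,z); print(n,p,w2px(sc,p))
crop(sc,"sc",85,80,260,290,2)
crop(sc,"sc1",165,85,180,135,4)
crop(sc,"sc2",90,175,180,135,4)
E
```

```text
green [550.5 298.8] L 158.02982114565614 99.53720874054822 yaw -9.54879962893464 -7.9210138825951635
white [626.7 -13.5] L 157.54763870105597 100.10331182084397 yaw 0.23251100691651327 -0.2948267706271093
dish [ 538.6 -335.1] L 156.40851475735823 98.6941461787143 yaw -15.399463248663587 -15.13332642545821
b1 [464.9  -1.3  66. ] [241.9 181.6]
b2 [ 415.8 -145.6   66. ] [185.3 216. ]
v1 [443.9 144.9  56. ] [268.8 139.5]
v2 [ 368.2 -275.7   56. ] [128.7 251.6]
split [557.6 149.7  25. ] [307.5 167. ]
jar [ 564.6 -155.6   52. ] [238.2 258.8]
thtail [376.2 224.7   9. ] [263.1 120.4]
thtip [333.8 327.1   7. ] [270.6  92.3]
purp [ 382.8 -356.9   56. ] [105.6 286.4]
purp2 [ 293.1 -272.9   56. ] [103.9 231.9]
```

View pics/sc1.png

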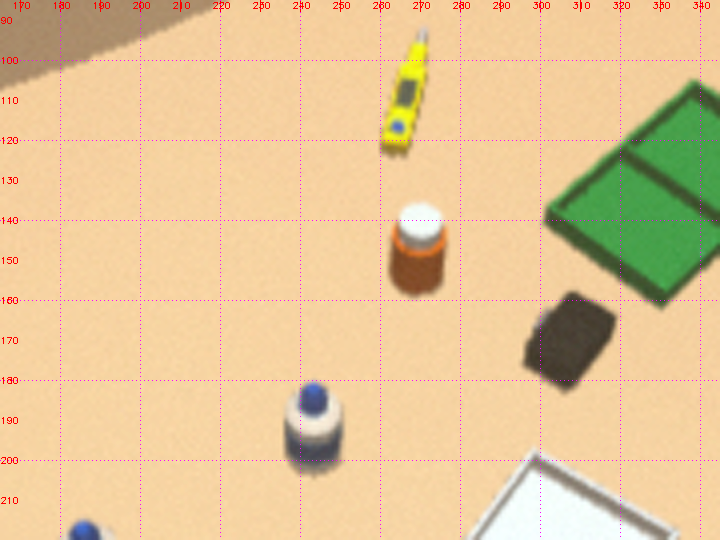

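View pics/sc2.png

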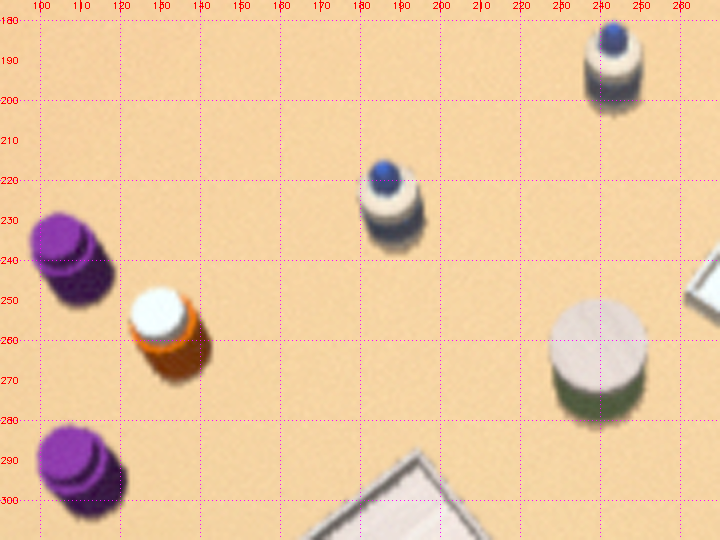

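```bash
cat >> h.py <<'E'
from scipy.spatial.transform import Rotation as Ro
def plan(x,y,z,ang=None):
    """delta in tool axes (cm) to world target, and turn about tool x to bring the jaw axis to world angle ang (mod 180)"""
    s=r.sense(); R=Ro.from_euler('xyz',s["tcp_rot"],degrees=True).as_matrix()
    p=s["tool_pos"]; d=np.array([x,y,z])-p
    np.set_printoptions(precision=2,suppress=True)
    print("t",round(s["time"],2),"tcp",p,"gap",round(s["finger_gap"],1),"F",s["ft_force"],"j6",round(s["joint_pos"][5],1))
    a=np.degrees(np.arctan2(R[1,1],R[0,1]))
    print("tool x",R[:,0],"jaw ang",round(a,1),"| offset cm (tool now)",R.T@d/10)
    if ang is not None:
        k=-(((ang-a)+90)%180-90)  # tool x is down
        print("turn about tool x",round(k,2))
        R2=R@Ro.from_rotvec([k,0,0],degrees=True).as_matrix(); print("offset after turn",R2.T@d/10)
E
python3 -c "
from h import *
plan(465,-1.5,130,0)"
```

```text
t 0.3 tcp [239.47 549.93 193.01] gap 85.2 F [ 0.24 -0.49  0.27] j6 -4.9
tool x [-0. -0. -1.] jaw ang 66.5 | offset cm (tool now) [  6.32 -41.55  42.7 ]
turn about tool x 66.47
offset after turn [ 6.32 22.55 55.14]
```

>>> send_rows --offset '[[0.5, -3.5, 3.55], [0.5, -3.5, 3.55], [0.5, -3.5, 3.55], [0.5, -3.5, 3.55], [0.5, -3.5, 3.55]]' --dr '[[0, 0, 0], [0, 0, 0], [0, 0, 0], [0, 0, 0], [0, 0, 0]]' --grip '[100, 100, 100, 100, 100]'

```text
time: 0.92
tool_pos: [332.8, 317.3, 168.3]
tcp_rot: [49.2, 90.0, 25.7]
ft_force: [0.5, 0.2, 0.8]
finger_gap: 85.2
```

>>> send_rows --offset '[[0.5, -3.5, 3.55], [0.5, -3.5, 3.55], [0.5, -3.5, 3.55], [0.5, -3.5, 3.55], [0.5, -3.5, 3.55]]' --dr '[[0, 0, 0], [0, 0, 0], [0, 0, 0], [0, 0, 0], [0, 0, 0]]' --grip '[100, 100, 100, 100, 100]'

```text
time: 1.55
tool_pos: [425.8, 85.9, 143.5]
tcp_rot: [31.4, 89.9, 7.9]
ft_force: [0.3, -0.1, -0.4]
finger_gap: 85.2
```

>>> send_rows --offset '[[0.5, -3.5, 3.55], [0, 0, 0], [0, 0, 0], [0, 0, 0], [0, 0, 0]]' --dr '[[0, 0, 0], [10, 0, 0], [10, 0, 0], [10, 0, 0], [10, 0, 0]]' --grip '[100, 100, 100, 100, 100]'

```text
time: 2.17
tool_pos: [443.8, 41.1, 138.4]
tcp_rot: [64.2, 90.0, 0.3]
ft_force: [-0.7, -0.5, -0.7]
finger_gap: 85.5
```

>>> send_rows --offset '[[0, 0, 0], [0, 0, 0], [0, 0, 0]]' --dr '[[10, 0, 0], [10, 0, 0], [6.5, 0, 0]]' --grip '[100, 100, 100]'

```text
time: 2.55
tool_pos: [443.9, 41.2, 138.5]
tcp_rot: [86.1, 90.0, -4.2]
ft_force: [-0.1, -0.3, -1.0]
finger_gap: 85.3
```

```bash
python3 -c "
from h import *
plan(465,-1.5,130,0)
s=snapshot('wrist'); crop(s,'w1',0,0,512,384,1)
for z in (0,45,70): print(w2px(s,[465,-1.5,z]))
"
```

```text
t 2.55 tcp [443.86  41.18 138.46] gap 85.3 F [-0.14 -0.3  -1.03] j6 -1.0
tool x [ 0. -0. -1.] jaw ang -0.3 | offset cm (tool now) [0.85 2.14 4.26]
turn about tool x -0.31
offset after turn [0.85 2.11 4.27]
[273.52 209.54]
[275.82 223.64]
[277.42 233.4 ]
```

View pics/w1.png

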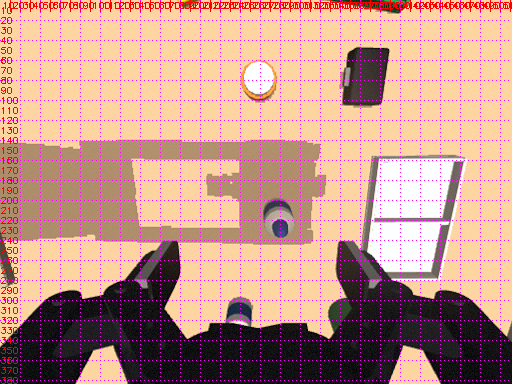

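```bash
python3 -c "
from h import *
s=snapshot('wrist'); crop(s,'w2',235,180,100,80,7)
for z in (58,66): print(px2w(s,280,228,z))
"
```

```text
[468.35965816  -1.04244772  58.        ]
[467.67374508   2.54617941  66.        ]
```

View pics/w2.png

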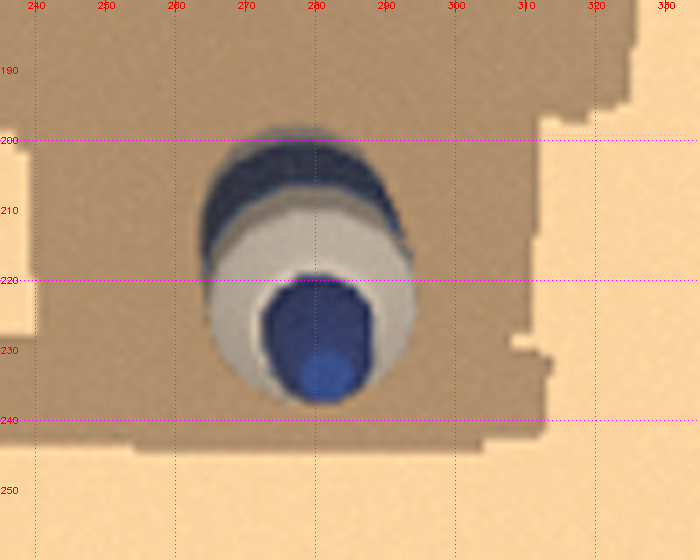

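>>> send_rows --offset '[[0, 2.36, 4.25], [4, 0, 0], [4, 0, 0], [3, 0, 0], [1.65, 0, 0]]' --dr '[[0, 0, 0], [0, 0, 0], [0, 0, 0], [0, 0, 0], [0, 0, 0]]' --grip '[100, 100, 100, 100, 100]'

```text
time: 3.28
tool_pos: [466.2, -1.2, 10.2]
tcp_rot: [-96.9, 89.9, 173.2]
ft_force: [-0.4, 0.1, 0.3]
finger_gap: 85.5
```

>>> send_rows --offset '[[0, 0, 0], [0, 0, 0], [0, 0, 0], [0, 0, 0], [0, 0, 0]]' --dr '[[0, 0, 0], [0, 0, 0], [0, 0, 0], [0, 0, 0], [0, 0, 0]]' --grip '[20, 20, 20, 20, 20]' --force 30

```text
time: 3.9
tool_pos: [468.4, -1.5, 13.7]
tcp_rot: [78.4, 89.9, -11.6]
ft_force: [-4.9, 0.1, 10.1]
finger_gap: 17.0
```

```bash
python3 -c "
from h import *
plan(627,25.5,130,0)
s=snapshot('wrist'); crop(s,'w3',130,180,250,200,3)
"
```

```text
t 3.9 tcp [468.43  -1.49  13.67] gap 17.0 F [-4.92  0.12 10.1 ] j6 -6.4
tool x [ 0. -0. -1.] jaw ang -0.0 | offset cm (tool now) [-11.61  15.88  -2.7 ]
turn about tool x -0.02
offset after turn [-11.61  15.88  -2.69]
```

View pics/w3.png

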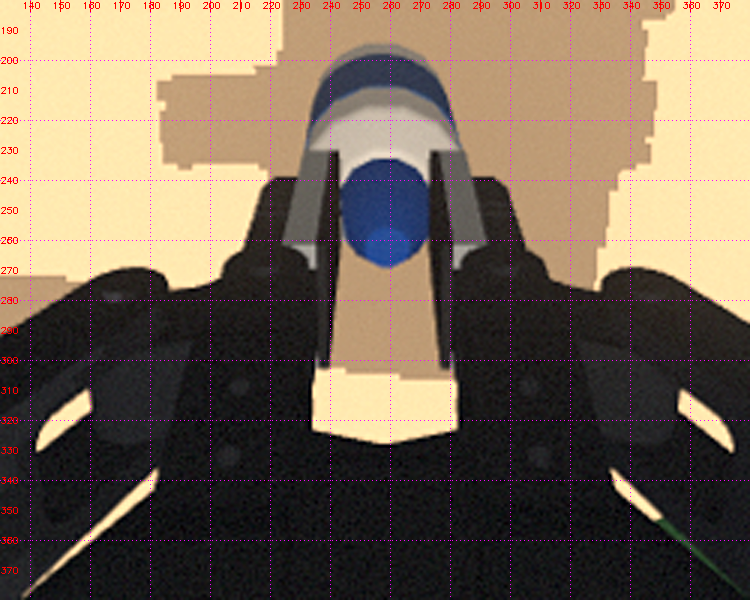

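```bash
python3 -c "
from h import *
s=snapshot('wrist'); print('cap',px2w(s,258.5,262,70),'sh',px2w(s,258,236,45),px2w(s,258,213,4))
print('tcp',w2px(s,[468.4,-1.5,13.7]),w2px(s,[468.4,-1.5,36]))
s=snapshot('top');crop(s,'t3',210,150,100,80,7)
s=snapshot('scene');crop(s,'s3',200,130,100,80,7)
"
```

```text
cap [470.1381499   -1.52156736  70.        ] sh [469.95034862   1.30190911  45.        ] [470.06585027   0.5595416    4.        ]
tcp [255.73899349 220.47329911] [255.55748241 233.81058072]
```

View pics/s3.png

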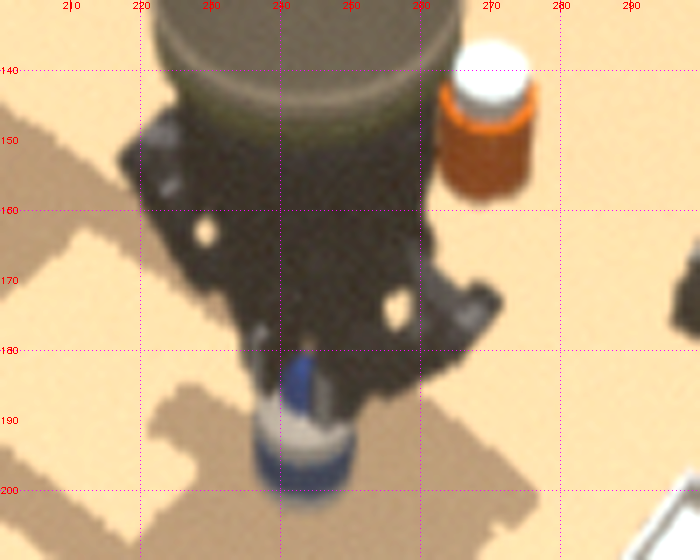

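View pics/t3.png

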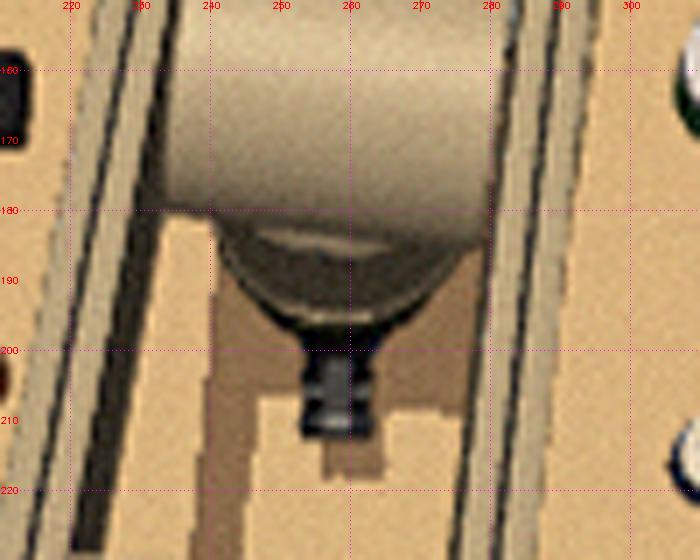

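```bash
python3 -c "
from h import *
s=snapshot('wrist');M=s['world_to_cam'];c=-M[:3,:3].T@M[:3,3];S=r.sense()
print('wrist cam',c,S['tool_pos'],S['joint_pos'],S['ft_force']); print('axis',-M[2,:3])
p=S['tool_pos']
for z in (14,20,30,40,50,60,70,80,90,100): print(z,w2px(s,[p[0]-8.5,p[1],z]),w2px(s,[p[0]+8.5,p[1],z]))
s=snapshot('scene');M=s['world_to_cam'];print('scene cam',-M[:3,:3].T@M[:3,3])
for z in (14,20,30,40,50,60,70,80): print(z,w2px(s,[p[0]-8.5,p[1],z]),w2px(s,[p[0]+8.5,p[1],z]))
"
```

```text
wrist cam [469.59417156  73.16011609 193.57017607] [468.41300699  -1.47672477  13.6593991 ] [-6.44760971e+00 -3.41526175e+00  1.16091369e+02 -1.03552969e-02
  6.72199226e+01 -6.42296875e+00] [-5.0812286  -0.24637186 10.45984933]
axis [ 0.00151255 -0.29132285 -0.9566236 ]
14 [243.99268659 220.62490989] [267.51734624 220.58049568]
20 [243.5888884  223.92590837] [267.83260481 223.87968471]
30 [242.85808753 229.90011191] [268.40315867 229.85054535]
40 [242.04437498 236.55210772] [269.03843379 236.49871573]
50 [241.13279234 244.00417903] [269.75010492 243.94637226]
60 [240.10455266 252.40990671] [270.55283435 252.34695631]
70 [238.93573188 261.96486685] [271.46529293 261.89585857]
80 [237.59538413 272.92203796] [272.51163035 272.84580646]
90 [236.04276158 285.61452842] [273.72364405 285.52956071]
100 [234.22309973 300.49003088] [275.14406672 300.39432025]
scene cam [ 760.78477292 -420.06005788  856.45223085]
14 [240.14594738 192.39589935] [245.92359351 195.88115043]
20 [240.13674514 191.09084312] [245.94445053 194.58759109]
30 [240.12119419 188.88541684] [245.9796995  192.40143862]
40 [240.10536977 186.64120806] [246.01557154 190.17664281]
50 [240.08926461 184.35718473] [246.05208332 187.9121699 ]
60 [240.07287117 182.03227783] [246.08925211 185.60694895]
70 [240.05618165 179.66537974] [246.12709581 183.2598701 ]
80 [240.03918794 177.25534245] [246.16563297 180.86978284]
```

>>> send_rows --offset '[[0, 0, 0], [0, 0, 0], [0, 0, 0], [0, 0, 0]]' --dr '[[0, 0, 0], [0, 0, 0], [0, 0, 0], [0, 0, 0]]' --grip '[100, 100, 100, 100]'

```text
time: 4.7
tool_pos: [467.3, -1.3, 11.8]
tcp_rot: [-88.1, 90.0, -178.1]
ft_force: [0.0, 0.7, -1.0]
finger_gap: 85.3
```

```bash
python3 -c "
from h import *
plan(467.5,-1.5,12)
s=snapshot('scene');crop(s,'s4',190,130,100,80,7)
s=snapshot('wrist');crop(s,'w4',130,160,250,200,3)
"
```

```text
t 4.7 tcp [467.32  -1.33  11.79] gap 85.3 F [ 0.01  0.7  -0.98] j6 -6.4
tool x [-0. -0. -1.] jaw ang -0.0 | offset cm (tool now) [-0.02  0.02  0.02]
```

View pics/s4.png

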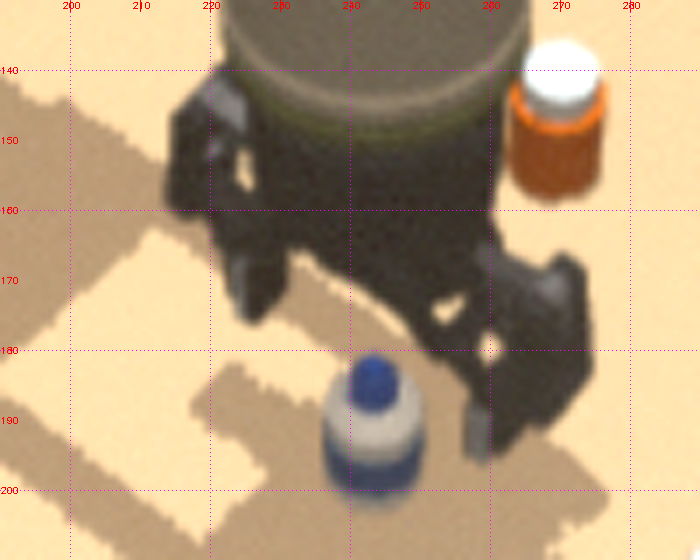

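View pics/w4.png

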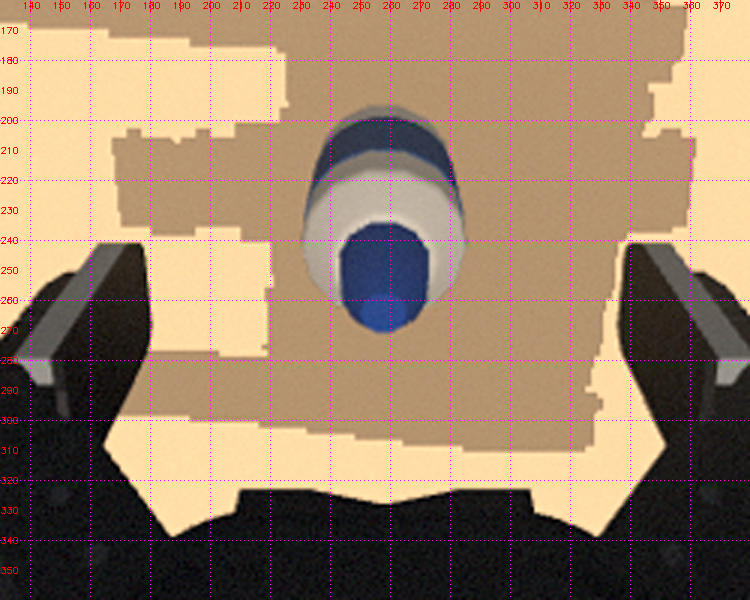

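```bash
python3 -c "
from h import *
s=snapshot('scene')
for z in (12,25,40,50,60): print(z,w2px(s,[513,-6,z]),w2px(s,[422,-6,z]))
s=snapshot('wrist')
for z in (12,25,40,50,60,70): print(z,[w2px(s,[425,y,z]).round(1) for y in (-12,10)])
"
```

```text
12 [257.2901762  205.16938744] [226.39439729 186.46704613]
25 [257.46673609 202.42427872] [226.22085666 183.58718474]
40 [257.6755675  199.17742054] [226.01573401 180.18322811]
50 [257.8179336  196.96394819] [225.8759817  177.86407519]
60 [257.96289614 194.71010709] [225.73375174 175.50380622]
12 [array([198.2, 234.1]), array([196.1, 205.8])]
25 [array([194.2, 242.3]), array([191.8, 212.3])]
40 [array([188.8, 253.2]), array([186. , 221.1])]
50 [array([184.7, 261.6]), array([181.6, 227.8])]
60 [array([180., 271.]), array([176.5, 235.4])]
70 [array([174.8, 281.7]), array([170.8, 244.1])]
```

>>> send_rows --offset '[[1.5, 0, 0], [1.5, 0, 0], [0, 0, 0]]' --dr '[[0, 0, 0], [0, 0, 0], [0, 0, 0]]' --grip '[100, 100, 100]'

```text
time: 5.28
tool_pos: [465.2, -1.1, -20.5]
tcp_rot: [-96.5, 89.8, 173.5]
ft_force: [-0.2, -0.5, 1.0]
finger_gap: 85.4
```

```bash
python3 -c "
from h import *
plan(467.5,-1.5,-24)
s=snapshot('scene');crop(s,'s5',190,130,100,80,7)
"
```

```text
t 5.28 tcp [465.21  -1.08 -20.47] gap 85.4 F [-0.15 -0.53  1.03] j6 -6.4
tool x [-0.  0. -1.] jaw ang -0.0 | offset cm (tool now) [0.35 0.23 0.04]
```

View pics/s5.png

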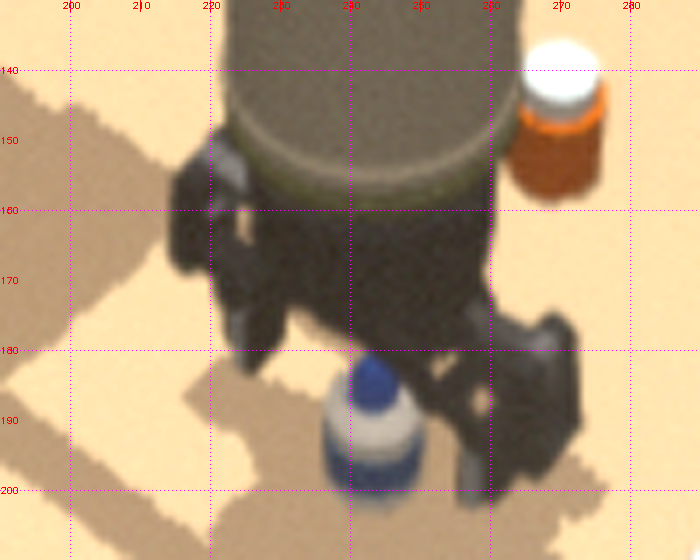

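>>> send_rows --offset '[[0, 0, 0], [0, 0, 0], [0, 0, 0], [0, 0, 0], [0, 0, 0]]' --dr '[[0, 0, 0], [0, 0, 0], [0, 0, 0], [0, 0, 0], [0, 0, 0]]' --grip '[15, 15, 15, 15, 15]' --force 30

```text
time: 5.95
tool_pos: [468.1, -1.4, -17.5]
tcp_rot: [83.7, 89.9, -6.3]
ft_force: [-0.4, 0.7, 5.0]
finger_gap: 32.9
```

```bash
python3 -c "
from h import *
plan(627,25.5,80)
s=snapshot('wrist');crop(s,'w6',130,160,250,200,3)
s=snapshot('scene');crop(s,'s6',190,130,100,80,7)
"
```

```text
t 5.95 tcp [468.07  -1.39 -17.5 ] gap 32.9 F [-0.37  0.74  4.96] j6 -6.4
tool x [ 0. -0. -1.] jaw ang -0.0 | offset cm (tool now) [-9.73 15.9  -2.7 ]
```

View pics/s6.png

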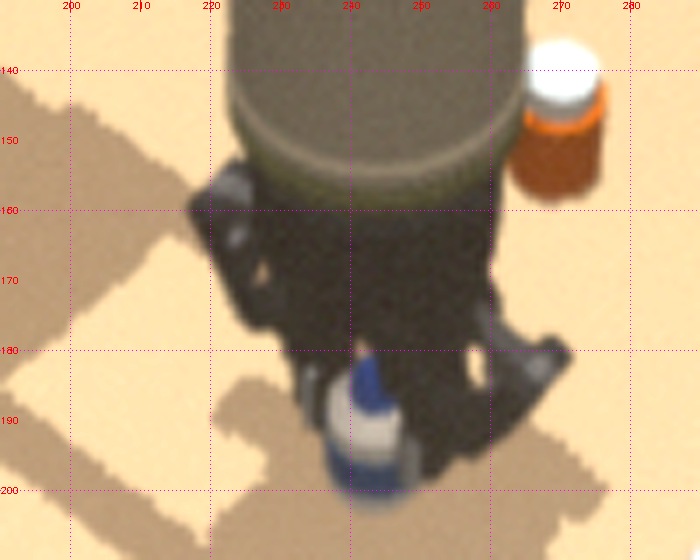

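View pics/w6.png

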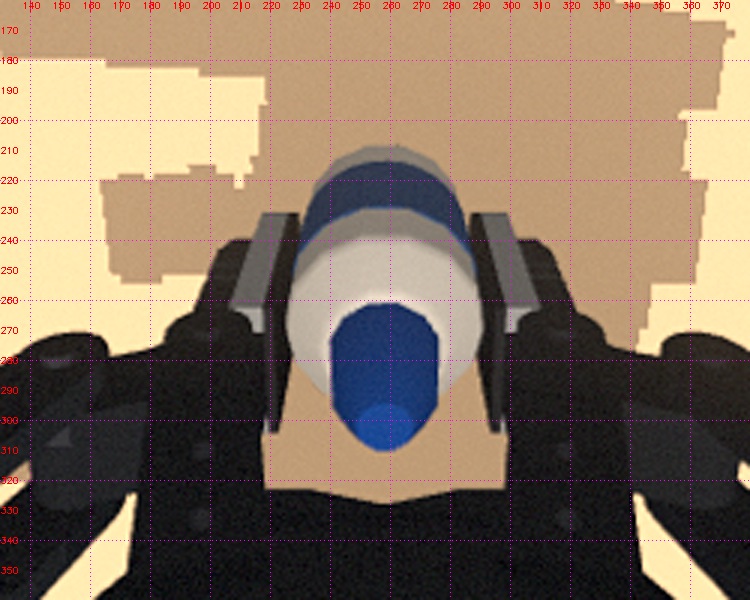

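>>> send_rows --offset '[[-3, 0, 0], [-4, 0, 0], [0, 5.3, -0.9], [0, 5.3, -0.9], [0, 5.3, -0.9]]' --dr '[[0, 0, 0], [0, 0, 0], [0, 0, 0], [0, 0, 0], [0, 0, 0]]' --grip '[15, 15, 15, 15, 15]'

```text
time: 6.68
tool_pos: [627.8, 25.9, 51.7]
tcp_rot: [-46.8, 90.0, -136.8]
ft_force: [0.8, -0.0, 0.4]
finger_gap: 32.9
```

>>> send_rows --offset '[[0, 0, 0], [0, 0, 0]]' --dr '[[0, 0, 0], [0, 0, 0]]' --grip '[15, 15]'

```text
time: 6.92
tool_pos: [625.2, 25.6, 50.6]
tcp_rot: [-90.2, 89.9, 179.8]
ft_force: [-0.3, -0.5, -0.6]
finger_gap: 32.6
```

```bash
python3 -c "
from h import *
plan(627,25.5,-12,0)
s=snapshot('scene');crop(s,'s7',220,130,150,120,5)
"
```

```text
t 6.92 tcp [625.25  25.59  50.62] gap 32.6 F [-0.33 -0.47 -0.6 ] j6 -2.3
tool x [-0.  0. -1.] jaw ang -0.0 | offset cm (tool now) [6.26 0.19 0.01]
turn about tool x -0.03
offset after turn [6.26 0.19 0.01]
```

View pics/s7.png

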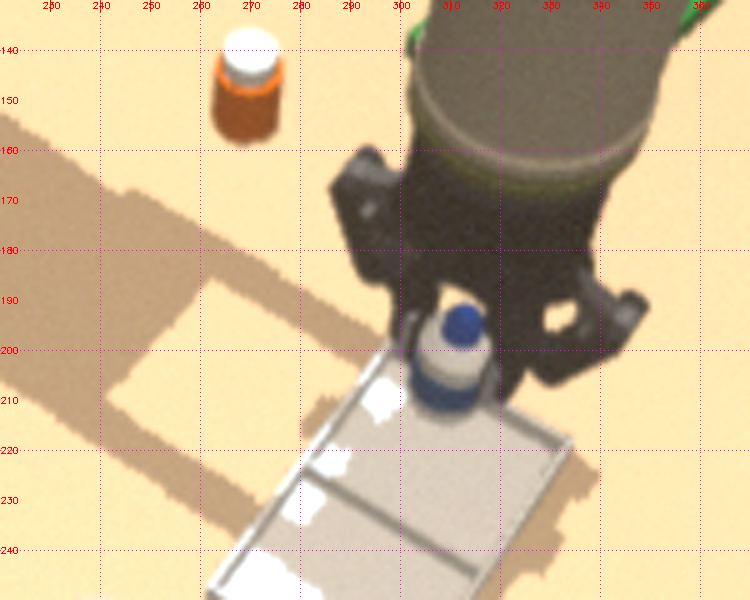

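>>> send_rows --offset '[[2, 0.15, 0], [2, 0, 0], [1.5, 0, 0], [0.5, 0, 0], [0, 0, 0]]' --dr '[[0, 0, 0], [0, 0, 0], [0, 0, 0], [0, 0, 0], [0, 0, 0]]' --grip '[15, 15, 15, 15, 15]'

```text
time: 7.6
tool_pos: [627.6, 25.6, -8.7]
tcp_rot: [-92.4, 89.9, 177.6]
ft_force: [-0.4, 0.0, -0.6]
finger_gap: 32.9
```

```bash
python3 -c "
from h import *
plan(627,25.5,-13,0)
"
```

```text
t 7.6 tcp [627.55  25.57  -8.66] gap 32.9 F [-0.41  0.03 -0.57] j6 -2.3
tool x [-0.  0. -1.] jaw ang -0.0 | offset cm (tool now) [ 0.43 -0.06  0.01]
turn about tool x -0.04
offset after turn [ 0.43 -0.06  0.01]
```

>>> send_rows --offset '[[0.3, 0, 0], [0.1, 0, 0], [0, 0, 0]]' --dr '[[0, 0, 0], [0, 0, 0], [0, 0, 0]]' --grip '[15, 15, 15]'

```text
time: 7.98
tool_pos: [628.1, 25.6, -11.9]
tcp_rot: [90.8, 90.0, 0.8]
ft_force: [0.7, -0.7, -0.8]
finger_gap: 32.7
```

>>> send_rows --offset '[[0.15, 0, 0], [0, 0, 0]]' --dr '[[0, 0, 0], [0, 0, 0]]' --grip '[15, 15]'

```text
time: 8.22
tool_pos: [628.2, 25.5, -13.4]
tcp_rot: [83.6, 90.0, -6.4]
ft_force: [-0.5, -0.2, -0.3]
finger_gap: 33.2
```

Close to the floor; release slowly and lift.

>>> send_rows --offset '[[0.1, 0, 0], [0, 0, 0], [0, 0, 0], [0, 0, 0], [0, 0, 0]]' --dr '[[0, 0, 0], [0, 0, 0], [0, 0, 0], [0, 0, 0], [0, 0, 0]]' --grip '[15, 50, 60, 65, 65]'

```text
time: 8.85
tool_pos: [627.9, 25.6, -14.7]
tcp_rot: [-92.0, 90.0, 178.0]
ft_force: [0.1, -0.7, -0.3]
finger_gap: 55.7
```

>>> send_rows --offset '[[-2, 0, 0], [-4, 0, 0], [-4, 0, 0], [0, 0, 0]]' --dr '[[0, 0, 0], [0, 0, 0], [0, 0, 0], [0, 0, 0]]' --grip '[65, 65, 80, 100]'

```text
time: 9.35
tool_pos: [632.0, 25.4, 92.2]
tcp_rot: [87.6, 89.4, -2.4]
ft_force: [0.7, 0.3, 0.7]
finger_gap: 83.8
```

```bash
python3 -c "
from h import *
plan(418,-146,85,0)
s=snapshot('scene');crop(s,'s8',220,130,150,120,5)
"
```

```text
t 9.35 tcp [631.96  25.43  92.24] gap 83.8 F [0.68 0.35 0.75] j6 -2.3
tool x [ 0.01 -0.   -1.  ] jaw ang -0.0 | offset cm (tool now) [  0.52 -21.39  17.16]
turn about tool x -0.03
offset after turn [  0.52 -21.4   17.14]
```

View pics/s8.png

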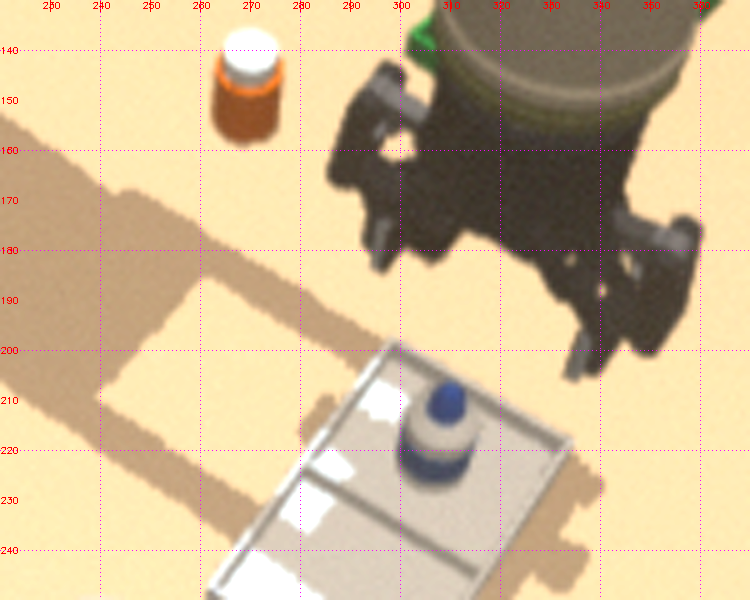

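>>> send_rows --offset '[[0.3, -4.26, 3.43], [0.3, -4.26, 3.43], [0.3, -4.26, 3.43], [0.3, -4.26, 3.43], [0.3, -4.26, 3.43]]' --dr '[[0, 0, 0], [0, 0, 0], [0, 0, 0], [0, 0, 0], [0, 0, 0]]' --grip '[100, 100, 100, 100, 100]'

```text
time: 10.02
tool_pos: [412.8, -146.3, 69.7]
tcp_rot: [-106.0, 89.9, 164.0]
ft_force: [0.1, -0.7, 0.0]
finger_gap: 85.5
```

>>> send_rows --offset '[[0, 0, 0], [0, 0, 0]]' --dr '[[0, 0, 0], [0, 0, 0]]' --grip '[100, 100]'

```text
time: 10.28
tool_pos: [414.9, -145.7, 70.3]
tcp_rot: [143.1, 90.0, 53.0]
ft_force: [0.3, 0.5, 1.0]
finger_gap: 85.4
```

```bash
python3 -c "
from h import *
plan(419,-146,-18,0)
s=snapshot('wrist'); crop(s,'w9',150,140,210,170,3)
print(w2px(s,[419,-146,45]),w2px(s,[419,-146,70]))
"
```

```text
t 10.28 tcp [ 414.85 -145.73   70.35] gap 85.4 F [0.26 0.48 1.05] j6 -26.0
tool x [ 0.  0. -1.] jaw ang -0.1 | offset cm (tool now) [8.83 0.41 0.03]
turn about tool x -0.1
offset after turn [8.83 0.41 0.03]
[261.07 208.76] [261.49 220.57]
```

View pics/w9.png

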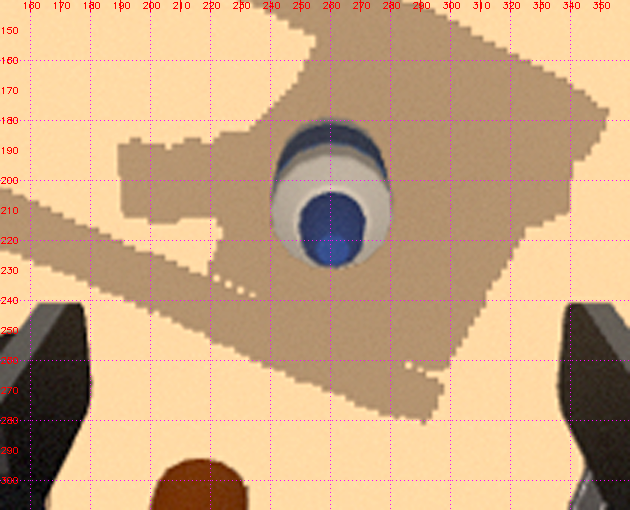

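>>> send_rows --offset '[[3, 0.35, 0], [3, 0, 0], [2, 0, 0], [0.8, 0, 0], [0, 0, 0]]' --dr '[[0, 0, 0], [0, 0, 0], [0, 0, 0], [0, 0, 0], [0, 0, 0]]' --grip '[100, 100, 100, 100, 100]'

```text
time: 10.95
tool_pos: [418.5, -145.2, -17.8]
tcp_rot: [-120.9, 89.9, 149.1]
ft_force: [-0.5, -0.0, 0.2]
finger_gap: 85.2
```

>>> send_rows --offset '[[0, 0, 0], [0, 0, 0], [0, 0, 0], [0, 0, 0], [0, 0, 0]]' --dr '[[0, 0, 0], [0, 0, 0], [0, 0, 0], [0, 0, 0], [0, 0, 0]]' --grip '[15, 15, 15, 15, 15]'

```text
time: 11.58
tool_pos: [418.9, -146.1, -16.8]
tcp_rot: [65.0, 89.9, -25.0]
ft_force: [-0.9, 0.4, 5.9]
finger_gap: 32.9
```

>>> send_rows --offset '[[-1, 0, 0], [-3, 0, 0], [-3, 0, 0], [0, 0, 0]]' --dr '[[0, 0, 0], [0, 0, 0], [0, 0, 0], [0, 0, 0]]' --grip '[15, 15, 15, 15]'

```text
time: 12.08
tool_pos: [420.5, -146.9, 55.5]
tcp_rot: [63.9, 89.7, -26.2]
ft_force: [0.1, -0.7, -0.7]
finger_gap: 32.6
```

```bash
python3 -c "
from h import *
plan(627.5,-52.5,51,0)
s=snapshot('wrist'); crop(s,'w10',130,140,250,200,3)
"
```

```text
t 12.07 tcp [ 420.51 -146.9    55.47] gap 32.6 F [ 0.1  -0.72 -0.7 ] j6 -25.8
tool x [ 0. -0. -1.] jaw ang -0.0 | offset cm (tool now) [ 0.53 20.69 -9.46]
turn about tool x -0.04
offset after turn [ 0.53 20.7  -9.44]
```

View pics/w10.png

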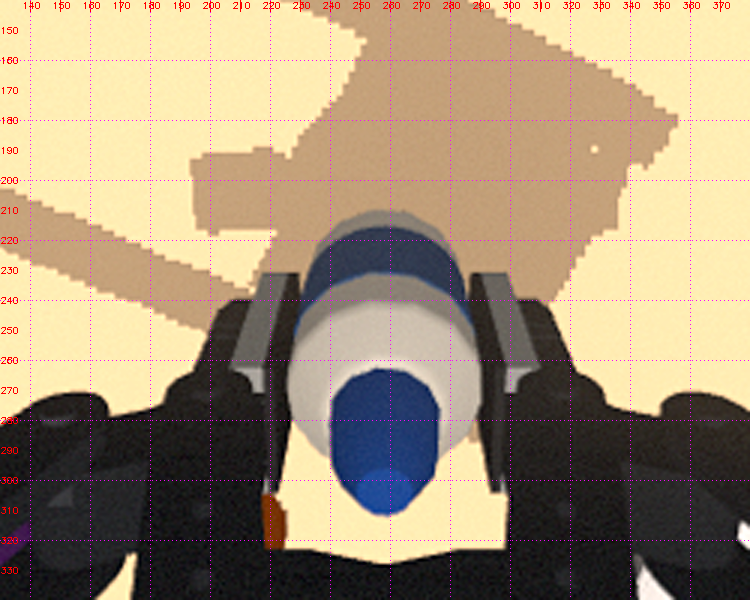

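>>> send_rows --offset '[[0, 5.18, -2.36], [0, 5.18, -2.36], [0, 5.18, -2.36], [0, 5.18, -2.36], [0, 0, 0]]' --dr '[[0, 0, 0], [0, 0, 0], [0, 0, 0], [0, 0, 0], [0, 0, 0]]' --grip '[15, 15, 15, 15, 15]'

```text
time: 12.75
tool_pos: [626.4, -49.2, 48.9]
tcp_rot: [-107.2, 89.8, 162.9]
ft_force: [-2.2, -0.6, -1.7]
finger_gap: 32.6
```

```bash
python3 -c "
from h import *
plan(627.5,-52.5,-13.5,0)
"
```

```text
t 12.75 tcp [626.36 -49.24  48.88] gap 32.6 F [-2.18 -0.59 -1.74] j6 -9.3
tool x [-0.  0. -1.] jaw ang 0.1 | offset cm (tool now) [6.24 0.14 0.33]
turn about tool x 0.11
offset after turn [6.24 0.14 0.33]
```

>>> send_rows --offset '[[2, 0.05, 0.2], [2, 0, 0], [1.5, 0, 0], [0.4, 0, 0], [0, 0, 0]]' --dr '[[0, 0, 0], [0, 0, 0], [0, 0, 0], [0, 0, 0], [0, 0, 0]]' --grip '[15, 15, 15, 15, 15]'

```text
time: 13.38
tool_pos: [625.9, -53.7, -6.7]
tcp_rot: [-85.2, 90.0, -175.3]
ft_force: [-0.5, 0.7, 0.7]
finger_gap: 33.1
```

>>> send_rows --offset '[[0.4, 0, 0], [0.25, 0, 0], [0, 0, 0], [0, 0, 0]]' --dr '[[0, 0, 0], [0, 0, 0], [0, 0, 0], [0, 0, 0]]' --grip '[15, 15, 15, 15]'

```text
time: 13.88
tool_pos: [626.5, -53.5, -12.7]
tcp_rot: [83.6, 90.0, -6.5]
ft_force: [0.5, -0.2, 1.2]
finger_gap: 32.3
```

>>> send_rows --offset '[[0.1, 0, 0], [0, 0, 0], [0, 0, 0], [0, 0, 0], [0, 0, 0]]' --dr '[[0, 0, 0], [0, 0, 0], [0, 0, 0], [0, 0, 0], [0, 0, 0]]' --grip '[15, 50, 60, 65, 65]'

```text
time: 14.5
tool_pos: [625.9, -53.5, -14.3]
tcp_rot: [-95.2, 90.0, 174.8]
ft_force: [0.3, -0.1, -0.0]
finger_gap: 55.5
```

>>> send_rows --offset '[[-2, 0, 0], [-4, 0, 0], [-4, 0, 0], [0, 0, 0]]' --dr '[[0, 0, 0], [0, 0, 0], [0, 0, 0], [0, 0, 0]]' --grip '[65, 65, 80, 100]'

```text
time: 15.0
tool_pos: [630.1, -54.2, 92.7]
tcp_rot: [80.5, 89.4, -9.6]
ft_force: [-0.4, 0.0, 0.1]
finger_gap: 83.9
```

```bash
python3 -c "
from h import *
plan(446,145,75,0)
s=snapshot('scene');crop(s,'s11',220,130,150,120,5)
"
```

```text
t 15.0 tcp [630.09 -54.18  92.74] gap 83.9 F [-0.36  0.02  0.11] j6 -9.5
tool x [ 0.01 -0.   -1.  ] jaw ang -0.0 | offset cm (tool now) [  1.56 -18.44 -19.91]
turn about tool x -0.03
offset after turn [  1.56 -18.43 -19.92]
```

View pics/s11.png

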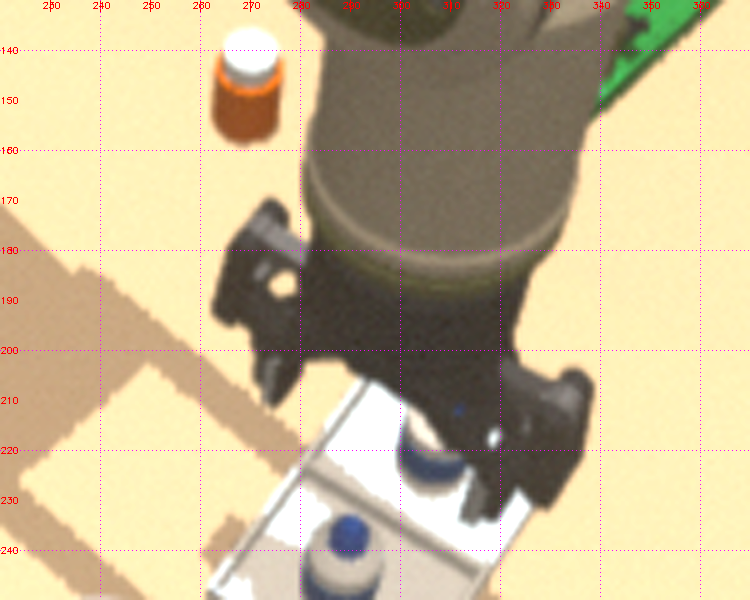

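>>> send_rows --offset '[[0.4, -3.66, -3.98], [0.4, -3.66, -3.98], [0.4, -3.66, -3.98], [0.4, -3.66, -3.98], [0.4, -3.66, -3.98]]' --dr '[[0, 0, 0], [0, 0, 0], [0, 0, 0], [0, 0, 0], [0, 0, 0]]' --grip '[100, 100, 100, 100, 100]'

```text
time: 15.68
tool_pos: [441.2, 146.5, 65.2]
tcp_rot: [-85.8, 89.9, -175.9]
ft_force: [0.3, 1.0, -0.6]
finger_gap: 85.4
```

>>> send_rows --offset '[[0, 0, 0], [0, 0, 0], [0, 0, 0]]' --dr '[[9, 0, 0], [0, 0, 0], [0, 0, 0]]' --grip '[100, 100, 100]'

```text
time: 16.05
tool_pos: [443.3, 145.2, 65.8]
tcp_rot: [-57.8, 90.0, -156.7]
ft_force: [0.5, -0.1, -0.5]
finger_gap: 85.3
```

```bash
python3 -c "
from h import *
plan(446.5,145,-20,-9)
s=snapshot('wrist'); crop(s,'w12',150,140,210,170,3)
print(w2px(s,[446.5,145,42]),w2px(s,[446.5,145,56]))
"
```

```text
t 16.05 tcp [443.32 145.24  65.79] gap 85.3 F [ 0.53 -0.07 -0.51] j6 20.7
tool x [-0. -0. -1.] jaw ang -8.9 | offset cm (tool now) [ 8.58  0.32 -0.03]
turn about tool x 0.12
offset after turn [ 8.58  0.32 -0.03]
[259.98 209.04] [260.12 215.4 ]
```

View pics/w12.png

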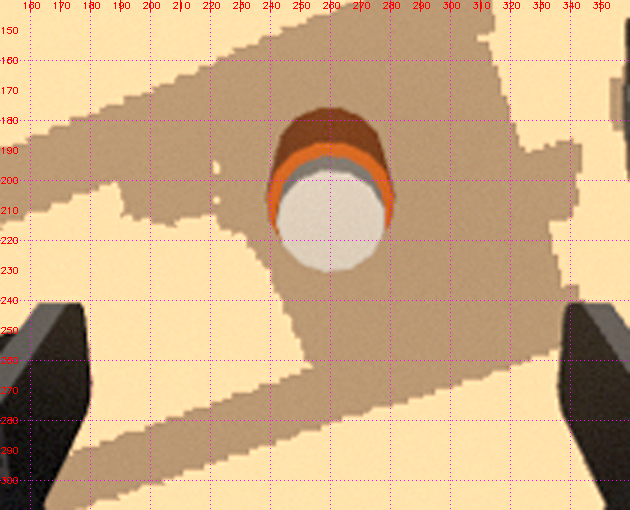

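>>> send_rows --offset '[[3, 0.3, 0.1], [3, 0, 0], [2, 0, 0], [0.7, 0, 0], [0, 0, 0]]' --dr '[[0, 0, 0], [0, 0, 0], [0, 0, 0], [0, 0, 0], [0, 0, 0]]' --grip '[100, 100, 100, 100, 100]'

```text
time: 16.73
tool_pos: [446.0, 143.8, -21.2]
tcp_rot: [-67.9, 90.0, -166.9]
ft_force: [0.0, -0.3, 0.2]
finger_gap: 85.4
```

>>> send_rows --offset '[[0, 0, 0], [0, 0, 0], [0, 0, 0], [0, 0, 0], [0, 0, 0]]' --dr '[[0, 0, 0], [0, 0, 0], [0, 0, 0], [0, 0, 0], [0, 0, 0]]' --grip '[15, 15, 15, 15, 15]'

```text
time: 17.35
tool_pos: [446.7, 144.3, -20.3]
tcp_rot: [109.2, 89.9, 10.1]
ft_force: [-2.1, -0.4, 5.7]
finger_gap: 32.8
```

>>> send_rows --offset '[[-1, 0, 0], [-3, 0, 0], [-3, 0, 0], [0, 0, 0]]' --dr '[[0, 0, 0], [0, 0, 0], [0, 0, 0], [0, 0, 0]]' --grip '[15, 15, 15, 15]'

```text
time: 17.85
tool_pos: [448.4, 144.6, 52.0]
tcp_rot: [110.6, 89.7, 11.6]
ft_force: [-0.1, 0.3, -0.2]
finger_gap: 32.8
```

```bash
python3 -c "
from h import *
plan(546.5,260,45,-9)
s=snapshot('wrist'); crop(s,'w13',130,140,250,200,3)
"
```

```text
t 17.85 tcp [448.43 144.64  52.01] gap 32.8 F [-0.12  0.27 -0.21] j6 20.7
tool x [ 0.01  0.   -1.  ] jaw ang -9.0 | offset cm (tool now) [  0.77   7.87 -12.93]
turn about tool x -0.04
offset after turn [  0.77   7.88 -12.93]
```

View pics/w13.png

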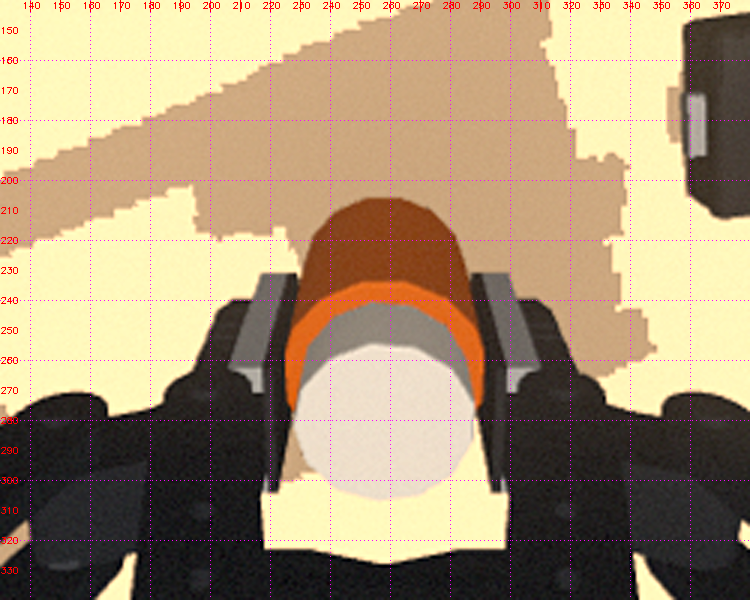

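```bash
python3 -c "
from h import *
plan(558,337.5,50,-9)
s=snapshot('wrist');crop(s,'w14',80,0,350,200,2)
"
```

```text
t 17.9 tcp [447.15 144.38  50.24] gap 32.9 F [ 0.27  1.   -0.68] j6 20.7
tool x [ 0.  0. -1.] jaw ang -9.0 | offset cm (tool now) [  0.07   7.92 -20.81]
turn about tool x -0.03
offset after turn [  0.07   7.93 -20.81]
```

>>> send_rows --offset '[[0, 2, -5.2], [0, 2, -5.2], [0, 2, -5.2], [0, 2, -5.2], [0, 0, 0]]' --dr '[[0, 0, 0], [0, 0, 0], [0, 0, 0], [0, 0, 0], [0, 0, 0]]' --grip '[15, 15, 15, 15, 15]'

```text
time: 18.58
tool_pos: [556.8, 339.2, 45.1]
tcp_rot: [-61.6, 89.8, -160.5]
ft_force: [-1.2, -1.7, -0.8]
finger_gap: 32.8
```

>>> send_rows --offset '[[0, 0, 0]]' --dr '[[0, 0, 0]]' --grip '[15]'

```text
time: 18.7
tool_pos: [556.2, 336.2, 46.7]
tcp_rot: [-49.8, 89.8, -148.8]
ft_force: [-0.2, -0.8, -0.3]
finger_gap: 33.2
```

```bash
python3 -c "
from h import *
plan(558,337.5,-16.5,-9)
s=snapshot('scene');crop(s,'s14',260,60,150,120,5)
"
```

```text
t 18.7 tcp [556.24 336.16  46.7 ] gap 33.2 F [-0.15 -0.78 -0.26] j6 35.6
tool x [-0. -0. -1.] jaw ang -9.0 | offset cm (tool now) [ 6.32  0.17 -0.17]
turn about tool x -0.01
offset after turn [ 6.32  0.17 -0.17]
```

View pics/s14.png

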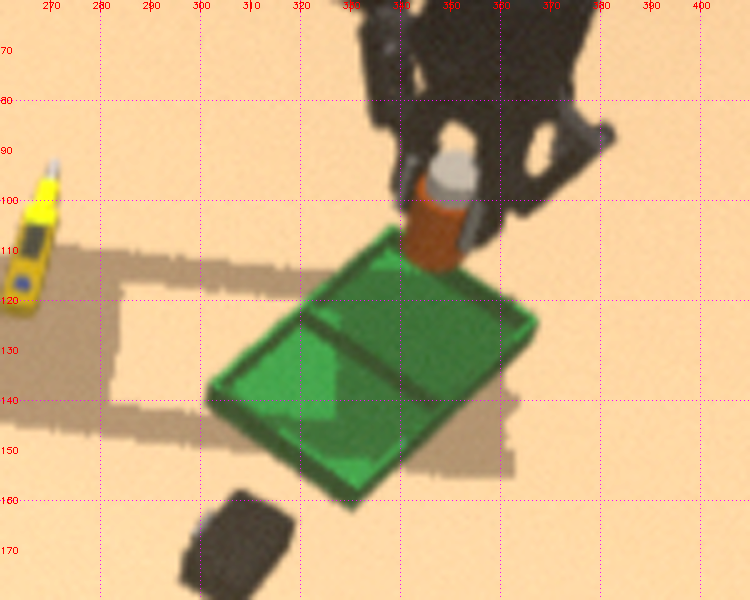

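>>> send_rows --offset '[[2, 0.1, 0], [2, 0, 0], [1.5, 0, 0], [0.5, 0, 0], [0, 0, 0]]' --dr '[[0, 0, 0], [0, 0, 0], [0, 0, 0], [0, 0, 0], [0, 0, 0]]' --grip '[15, 15, 15, 15, 15]'

```text
time: 19.38
tool_pos: [558.4, 336.6, -11.6]
tcp_rot: [-55.5, 89.9, -154.6]
ft_force: [0.4, 0.4, -0.0]
finger_gap: 32.9
```

>>> send_rows --offset '[[0, 0, 0]]' --dr '[[0, 0, 0]]' --grip '[15]'

```text
time: 19.5
tool_pos: [559.4, 337.2, -10.2]
tcp_rot: [125.1, 89.9, 26.1]
ft_force: [-0.3, -0.7, -1.7]
finger_gap: 33.2
```

>>> send_rows --offset '[[0.4, 0, 0], [0.25, 0, 0], [0, 0, 0], [0, 0, 0]]' --dr '[[0, 0, 0], [0, 0, 0], [0, 0, 0], [0, 0, 0]]' --grip '[15, 15, 15, 15]'

```text
time: 20.0
tool_pos: [559.2, 337.1, -16.3]
tcp_rot: [125.8, 89.9, 26.7]
ft_force: [-2.8, -2.3, 7.9]
finger_gap: 33.0
```

>>> send_rows --offset '[[0.1, 0, 0], [0, 0, 0], [0, 0, 0], [0, 0, 0], [0, 0, 0]]' --dr '[[0, 0, 0], [0, 0, 0], [0, 0, 0], [0, 0, 0], [0, 0, 0]]' --grip '[15, 50, 60, 65, 65]'

```text
time: 20.62
tool_pos: [558.6, 336.7, -18.9]
tcp_rot: [-51.8, 90.0, -150.8]
ft_force: [1.0, -0.3, 0.3]
finger_gap: 55.3
```

>>> send_rows --offset '[[-2, 0, 0], [-4, 0, 0], [-4, 0, 0], [0, 0, 0]]' --dr '[[0, 0, 0], [0, 0, 0], [0, 0, 0], [0, 0, 0]]' --grip '[65, 65, 80, 100]'

```text
time: 21.12
tool_pos: [562.4, 338.7, 88.5]
tcp_rot: [125.8, 89.4, 26.7]
ft_force: [-0.7, -0.8, 0.0]
finger_gap: 83.9
```

```bash
python3 -c "
from h import *
plan(371,-276,85,0)
s=snapshot('scene');crop(s,'s15',260,60,150,120,5)
"
```

```text
t 21.12 tcp [562.36 338.69  88.47] gap 83.9 F [-0.75 -0.84  0.03] j6 35.6
tool x [ 0.01  0.   -1.  ] jaw ang -9.0 | offset cm (tool now) [-0.11 -9.25 63.71]
turn about tool x -9.04
offset after turn [ -0.11 -19.14  61.47]
```

View pics/s15.png

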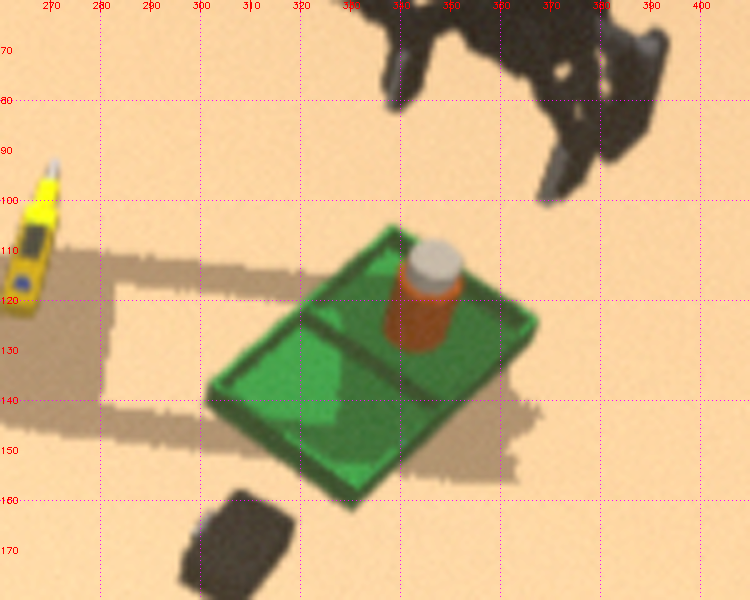

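>>> send_rows --offset '[[0, -0.77, 5.31], [0, -0.77, 5.31], [0, -0.77, 5.31], [0, -0.77, 5.31], [0, -0.77, 5.31]]' --dr '[[0, 0, 0], [0, 0, 0], [0, 0, 0], [0, 0, 0], [0, 0, 0]]' --grip '[70, 70, 70, 70, 70]'

```text
time: 21.8
tool_pos: [477.5, 79.2, 80.8]
tcp_rot: [-70.3, 89.9, -169.3]
ft_force: [0.0, 0.3, 0.1]
finger_gap: 59.7
```

>>> send_rows --offset '[[0, -0.77, 5.31], [0, -0.77, 5.31], [0, -0.77, 5.31], [0, -0.77, 5.31], [0, -0.77, 5.31]]' --dr '[[0, 0, 0], [0, 0, 0], [0, 0, 0], [0, 0, 0], [0, 0, 0]]' --grip '[70, 70, 70, 70, 70]'

```text
time: 22.42
tool_pos: [398.0, -176.7, 81.0]
tcp_rot: [-111.7, 90.0, 149.3]
ft_force: [0.9, 0.6, 0.3]
finger_gap: 59.6
```

>>> send_rows --offset '[[0, -0.77, 5.31], [0, -0.77, 5.31], [0, 0, 0], [0, 0, 0]]' --dr '[[0, 0, 0], [0, 0, 0], [0, 0, 0], [0, 0, 0]]' --grip '[70, 70, 70, 70]'

```text
time: 22.92
tool_pos: [366.8, -277.3, 80.8]
tcp_rot: [-138.4, 89.9, 122.5]
ft_force: [-0.8, 0.4, -0.1]
finger_gap: 60.1
```

```bash
python3 -c "
from h import *
plan(371,-276,-22,-9)
s=snapshot('wrist'); crop(s,'w16',120,120,260,190,3)
print(w2px(s,[371,-276,42]),w2px(s,[371,-276,56]))
"
```

```text
t 22.93 tcp [ 366.81 -277.35   80.78] gap 60.1 F [-0.84  0.37 -0.07] j6 -34.4
tool x [-0.  0. -1.] jaw ang -9.1 | offset cm (tool now) [10.28  0.4  -0.19]
turn about tool x -0.1
offset after turn [10.28  0.4  -0.19]
[260.78 201.26] [260.95 206.7 ]
```

View pics/w16.png

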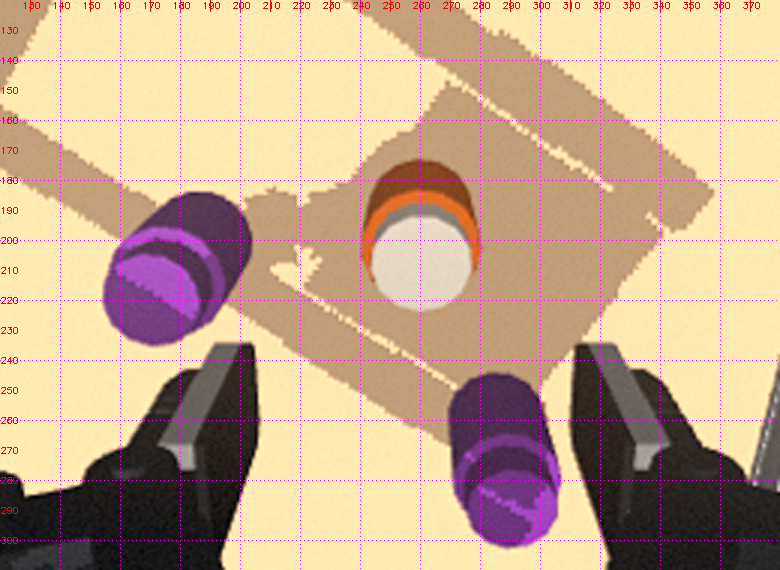

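>>> send_rows --offset '[[0, 0, 0], [0, 0, 0], [0, 0, 0], [0, 0, 0], [0, 0, 0]]' --dr '[[-10, 0, 0], [-10, 0, 0], [-10, 0, 0], [-10, 0, 0], [-10, 0, 0]]' --grip '[70, 70, 70, 70, 70]'

```text
time: 23.6
tool_pos: [367.9, -276.3, 81.2]
tcp_rot: [158.5, 90.0, 110.0]
ft_force: [-0.0, -0.1, 0.1]
finger_gap: 59.9
```

```bash
python3 -c "
from h import *
plan(370.5,-276,-22,-9)
"
```

```text
t 23.6 tcp [ 367.91 -276.3    81.2 ] gap 59.9 F [-0.02 -0.14  0.07] j6 -84.8
tool x [-0.  0. -1.] jaw ang 41.4 | offset cm (tool now) [10.32  0.21  0.15]
turn about tool x 50.44
offset after turn [10.32  0.25 -0.06]
```

>>> send_rows --offset '[[3, 0.2, 0.15], [3, 0, 0], [3, 0, 0], [1.3, 0, 0], [0, 0, 0]]' --dr '[[0, 0, 0], [0, 0, 0], [0, 0, 0], [0, 0, 0], [0, 0, 0]]' --grip '[70, 70, 70, 70, 70]'

```text
time: 24.22
tool_pos: [369.5, -276.4, -22.3]
tcp_rot: [-175.9, 89.9, 135.1]
ft_force: [0.0, -0.3, 1.3]
finger_gap: 59.9
```

>>> send_rows --offset '[[0, 0, 0], [0, 0, 0], [0, 0, 0], [0, 0, 0], [0, 0, 0]]' --dr '[[0, 0, 0], [0, 0, 0], [0, 0, 0], [0, 0, 0], [0, 0, 0]]' --grip '[15, 15, 15, 15, 15]'

```text
time: 24.85
tool_pos: [371.0, -278.7, -20.0]
tcp_rot: [13.7, 89.8, -35.3]
ft_force: [0.0, 1.4, 6.5]
finger_gap: 32.2
```

>>> send_rows --offset '[[-1, 0, 0], [-3, 0, 0], [-4, 0, 0], [0, 0, 0]]' --dr '[[0, 0, 0], [0, 0, 0], [0, 0, 0], [0, 0, 0]]' --grip '[15, 15, 15, 15]'

```text
time: 25.35
tool_pos: [372.2, -280.2, 62.9]
tcp_rot: [5.1, 89.6, -44.0]
ft_force: [0.2, -0.1, -0.5]
finger_gap: 33.0
```

```bash
python3 -c "
from h import *
plan(546.5,260.5,60,-9)
s=snapshot('wrist'); crop(s,'w17',130,140,250,200,3)
"
```

```text
t 25.35 tcp [ 372.23 -280.16   62.88] gap 33.0 F [ 0.23 -0.13 -0.5 ] j6 -84.2
tool x [ 0.01 -0.01 -1.  ] jaw ang 41.0 | offset cm (tool now) [  0.1   48.6  -29.41]
turn about tool x 49.96
offset after turn [  0.1    8.75 -56.13]
```

View pics/w17.png

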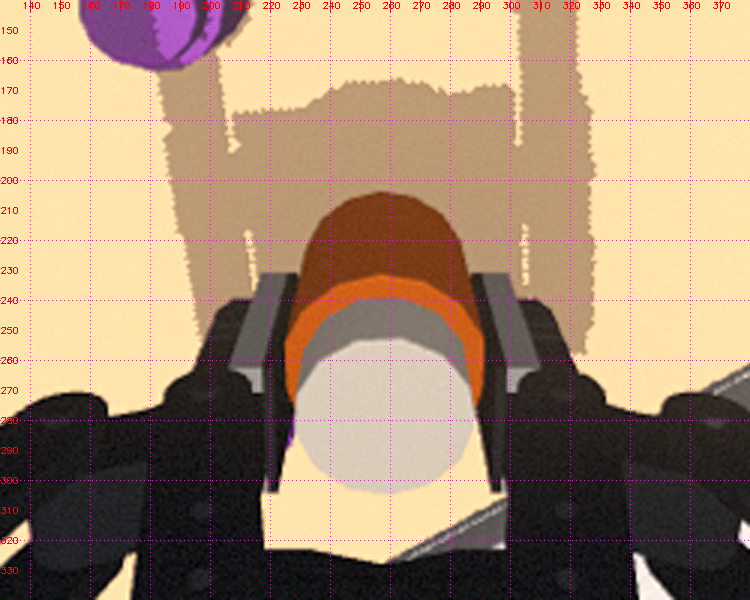

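>>> send_rows --offset '[[0, 0, 0], [0, 0, 0], [0, 0, 0], [0, 0, 0], [0, 0, 0]]' --dr '[[10, 0, 0], [10, 0, 0], [10, 0, 0], [10, 0, 0], [10, 0, 0]]' --grip '[15, 15, 15, 15, 15]'

```text
time: 26.02
tool_pos: [369.0, -277.1, 57.2]
tcp_rot: [-121.9, 89.9, 138.7]
ft_force: [0.2, 0.0, 0.0]
finger_gap: 32.9
```

>>> send_rows --offset '[[0, 0.82, -5.1], [0, 0.82, -5.1], [0, 0.82, -5.1], [0, 0.82, -5.1], [0, 0.82, -5.1]]' --dr '[[0, 0, 0], [0, 0, 0], [0, 0, 0], [0, 0, 0], [0, 0, 0]]' --grip '[15, 15, 15, 15, 15]'

```text
time: 26.65
tool_pos: [449.8, -30.7, 57.4]
tcp_rot: [-86.0, 89.9, 175.0]
ft_force: [0.9, -1.1, -0.7]
finger_gap: 33.0
```

>>> send_rows --offset '[[0, 0.82, -5.1], [0, 0.82, -5.1], [0, 0.82, -5.1], [0, 0.82, -5.1], [0, 0.82, -5.1]]' --dr '[[0, 0, 0], [0, 0, 0], [0, 0, 0], [0, 0, 0], [0, 0, 0]]' --grip '[15, 15, 15, 15, 15]'

```text
time: 27.28
tool_pos: [530.3, 214.3, 57.0]
tcp_rot: [-58.2, 89.9, -157.2]
ft_force: [0.9, -0.9, -0.4]
finger_gap: 33.2
```

>>> send_rows --offset '[[0, 0.6, -4.9], [0, 0, 0], [0, 0, 0]]' --dr '[[0, 0, 0], [0, 0, 0], [0, 0, 0]]' --grip '[15, 15, 15]'

```text
time: 27.65
tool_pos: [543.4, 259.9, 56.9]
tcp_rot: [-52.2, 89.8, -151.2]
ft_force: [0.1, -0.3, -0.6]
finger_gap: 32.5
```

```bash
python3 -c "
from h import *
plan(546.5,260.5,-16.5,-9)
s=snapshot('scene');crop(s,'s18',260,60,150,120,5)
"
```

```text
t 27.65 tcp [543.43 259.87  56.94] gap 32.5 F [ 0.13 -0.27 -0.62] j6 29.7
tool x [-0. -0. -1.] jaw ang -9.0 | offset cm (tool now) [ 7.34  0.31 -0.12]
turn about tool x -0.0
offset after turn [ 7.34  0.31 -0.12]
```

View pics/s18.png

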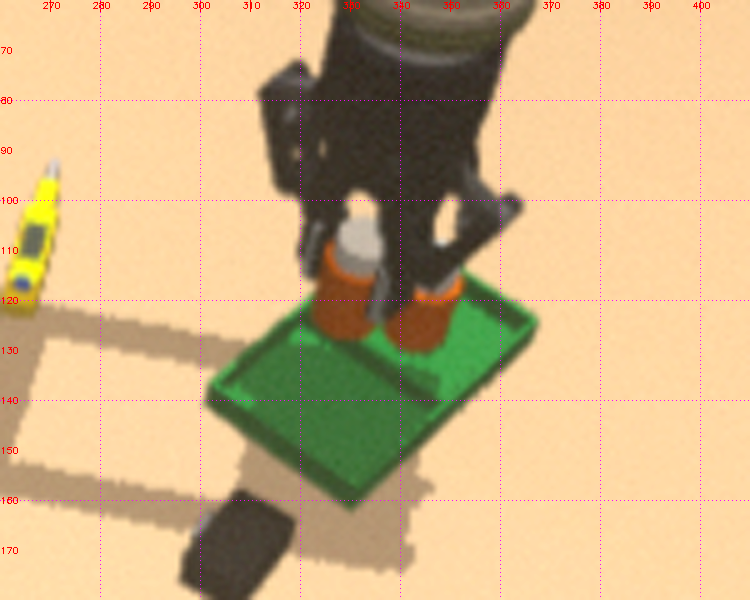

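>>> send_rows --offset '[[2, 0.25, 0], [2, 0, 0], [2, 0, 0], [0.7, 0, 0], [0, 0, 0]]' --dr '[[0, 0, 0], [0, 0, 0], [0, 0, 0], [0, 0, 0], [0, 0, 0]]' --grip '[15, 15, 15, 15, 15]'

```text
time: 28.32
tool_pos: [546.3, 259.8, -9.7]
tcp_rot: [-60.2, 89.9, -159.2]
ft_force: [0.5, 0.8, -0.2]
finger_gap: 32.5
```

>>> send_rows --offset '[[0.3, 0, 0], [0.1, 0, 0], [0, 0, 0], [0, 0, 0]]' --dr '[[0, 0, 0], [0, 0, 0], [0, 0, 0], [0, 0, 0]]' --grip '[15, 15, 15, 15]'

```text
time: 28.82
tool_pos: [547.2, 260.2, -12.3]
tcp_rot: [120.3, 90.0, 21.3]
ft_force: [-0.6, -0.7, -0.3]
finger_gap: 33.0
```

>>> send_rows --offset '[[0.3, 0, 0], [0.1, 0, 0], [0, 0, 0], [0, 0, 0]]' --dr '[[0, 0, 0], [0, 0, 0], [0, 0, 0], [0, 0, 0]]' --grip '[15, 15, 15, 15]'

```text
time: 29.32
tool_pos: [547.2, 260.2, -16.0]
tcp_rot: [120.7, 90.0, 21.7]
ft_force: [-2.5, -1.1, 5.5]
finger_gap: 32.9
```

Contact (5 N). Release.

>>> send_rows --offset '[[0, 0, 0], [0, 0, 0], [0, 0, 0], [0, 0, 0], [0, 0, 0]]' --dr '[[0, 0, 0], [0, 0, 0], [0, 0, 0], [0, 0, 0], [0, 0, 0]]' --grip '[50, 60, 65, 65, 65]'

```text
time: 29.95
tool_pos: [547.0, 260.1, -16.7]
tcp_rot: [-49.0, 90.0, -148.0]
ft_force: [-1.1, -0.2, 0.4]
finger_gap: 55.5
```

>>> send_rows --offset '[[-2, 0, 0], [-4, 0, 0], [-4, 0, 0], [0, 0, 0]]' --dr '[[0, 0, 0], [0, 0, 0], [0, 0, 0], [0, 0, 0]]' --grip '[65, 65, 65, 65]'

```text
time: 30.45
tool_pos: [550.8, 261.5, 90.1]
tcp_rot: [119.6, 89.4, 20.6]
ft_force: [0.3, 0.5, 0.2]
finger_gap: 55.7
```

```bash
python3 -c "
from h import *
plan(361,266,60,22.5)
s=snapshot('scene');crop(s,'s19',240,60,150,120,5)
"
```

```text
t 30.45 tcp [550.78 261.51  90.07] gap 55.7 F [0.31 0.52 0.24] j6 29.6
tool x [ 0.01  0.   -1.  ] jaw ang -9.0 | offset cm (tool now) [  2.83 -18.84   2.55]
turn about tool x -31.53
offset after turn [  2.83 -17.39  -7.68]
```

View pics/s19.png

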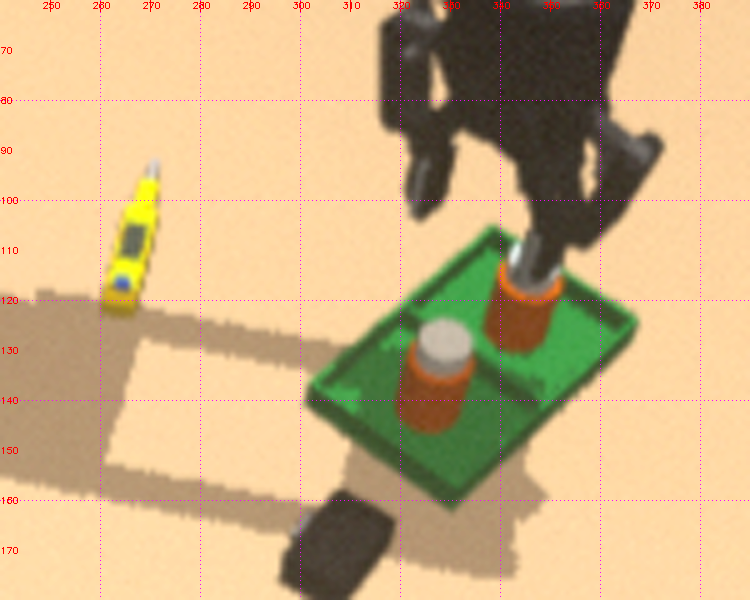

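>>> send_rows --offset '[[0, -4.7, 0.64], [0.7, -4.7, 0.64], [0.7, -4.7, 0.64], [0.7, -4.7, 0.64], [0, 0, 0]]' --dr '[[0, 0, 0], [0, 0, 0], [0, 0, 0], [0, 0, 0], [-10, 0, 0]]' --grip '[70, 70, 70, 70, 70]'

```text
time: 31.12
tool_pos: [352.5, 263.2, 59.9]
tcp_rot: [-65.4, 89.7, -154.1]
ft_force: [1.6, -0.2, 0.4]
finger_gap: 59.7
```

>>> send_rows --offset '[[0, 0, 0], [0, 0, 0], [0, 0, 0], [0, 0, 0]]' --dr '[[-10, 0, 0], [-10, 0, 0], [-1.5, 0, 0], [0, 0, 0]]' --grip '[70, 70, 70, 70]'

```text
time: 31.62
tool_pos: [357.0, 264.1, 62.1]
tcp_rot: [-83.5, 90.0, -151.3]
ft_force: [-0.3, -0.7, 0.2]
finger_gap: 59.7
```

```bash
python3 -c "
from h import *
plan(361,265.5,20,22.5)
s=snapshot('wrist'); crop(s,'w20',120,70,260,190,3)
print(w2px(s,[361,265.5,10]),w2px(s,[376+2,225,9]),w2px(s,[334+2,327,7]))
"
```

```text
t 31.62 tcp [357.   264.11  62.07] gap 59.7 F [-0.26 -0.75  0.22] j6 7.6
tool x [-0. -0. -1.] jaw ang 22.3 | offset cm (tool now) [4.21 0.43 0.02]
turn about tool x -0.22
offset after turn [4.21 0.43 0.02]
[260.76 198.  ] [261.03 241.22] [261.14 122.36]
```

View pics/w20.png

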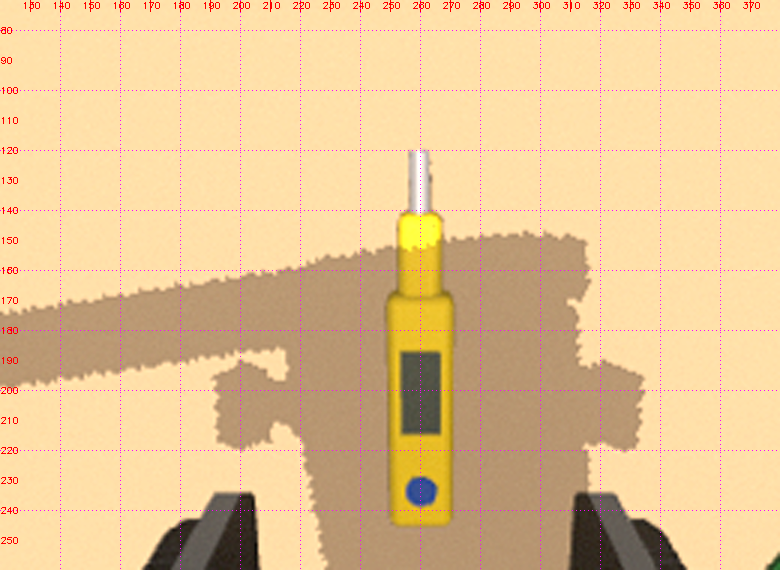

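>>> send_rows --offset '[[3, 0.35, 0], [3, 0, 0], [2, 0, 0], [0.5, 0, 0], [0, 0, 0]]' --dr '[[0, 0, 0], [0, 0, 0], [0, 0, 0], [0, 0, 0], [0, 0, 0]]' --grip '[70, 70, 70, 60, 50]'

```text
time: 32.3
tool_pos: [360.6, 265.7, -22.4]
tcp_rot: [-87.4, 90.0, -155.0]
ft_force: [-0.5, -0.1, -0.4]
finger_gap: 42.3
```

>>> send_rows --offset '[[0, 0, 0], [0, 0, 0]]' --dr '[[0, 0, 0], [0, 0, 0]]' --grip '[40, 40]'

```text
time: 32.55
tool_pos: [361.3, 266.1, -21.7]
tcp_rot: [96.7, 89.9, 29.2]
ft_force: [-0.6, -0.2, -0.5]
finger_gap: 34.2
```

```bash
python3 -c "
from h import *
plan(361,265.5,-30,22.5)
s=snapshot('scene');crop(s,'s21',210,60,100,80,7)
for z in (0,10,20): print(z,[w2px(s,[361+a*20*.924,265.5+a*20*.383,z]).round(1) for a in(-1,1)])
s=snapshot('wrist');crop(s,'w21',130,130,250,200,3)
"
```

```text
t 32.55 tcp [361.34 266.08 -21.66] gap 34.2 F [-0.58 -0.22 -0.5 ] j6 7.4
tool x [ 0.  0. -1.] jaw ang 22.4 | offset cm (tool now) [ 0.83 -0.06  0.04]
turn about tool x -0.05
offset after turn [ 0.83 -0.06  0.04]
0 [array([259.6, 110. ]), array([273.6, 112.3])]
10 [array([259.7, 107.5]), array([273.8, 109.9])]
20 [array([259.8, 104.9]), array([274.1, 107.3])]
```

View pics/s21.png

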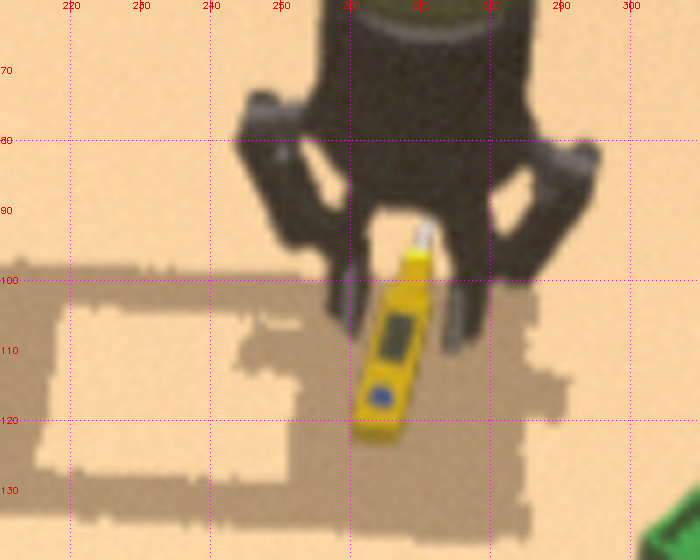

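View pics/w21.png

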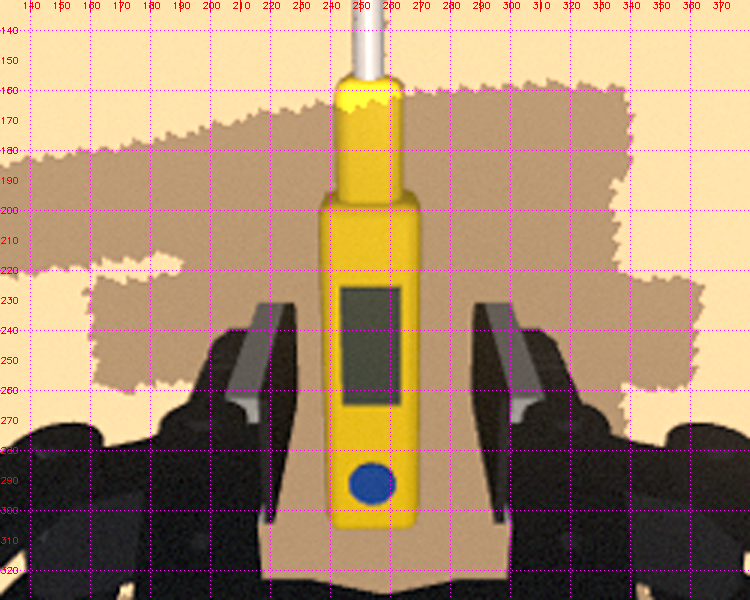

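>>> send_rows --offset '[[0.4, -0.2, 0], [0.3, 0, 0], [0, 0, 0]]' --dr '[[0, 0, 0], [0, 0, 0], [0, 0, 0]]' --grip '[35, 35, 35]'

```text
time: 33.02
tool_pos: [358.3, 264.6, -30.1]
tcp_rot: [-83.9, 89.9, -151.5]
ft_force: [-0.2, -0.3, -0.5]
finger_gap: 30.0
```

>>> send_rows --offset '[[0, 0, 0], [0, 0, 0], [0, 0, 0]]' --dr '[[0, 0, 0], [0, 0, 0], [0, 0, 0]]' --grip '[28, 28, 28]'

```text
time: 33.4
tool_pos: [358.8, 264.9, -29.5]
tcp_rot: [92.2, 90.0, 24.7]
ft_force: [0.0, 0.6, 0.6]
finger_gap: 23.9
```

```bash
python3 -c "
from h import *
plan(361,265.5,-30,22.5)
s=snapshot('scene');crop(s,'s22',210,60,100,80,7)
"
```

```text
t 33.4 tcp [358.82 264.93 -29.52] gap 23.9 F [0.04 0.65 0.6 ] j6 7.4
tool x [ 0.  0. -1.] jaw ang 22.5 | offset cm (tool now) [0.05 0.22 0.03]
turn about tool x -0.04
offset after turn [0.05 0.22 0.03]
```

View pics/s22.png

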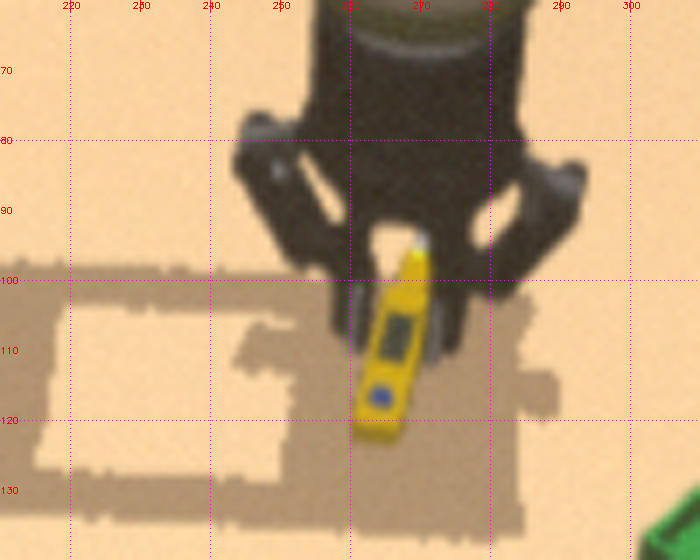

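>>> send_rows --offset '[[0, 0, 0], [0, 0, 0], [0, 0, 0], [0, 0, 0]]' --dr '[[0, 0, 0], [0, 0, 0], [0, 0, 0], [0, 0, 0]]' --grip '[10, 10, 10, 10]'

```text
time: 33.95
tool_pos: [359.0, 265.1, -29.3]
tcp_rot: [98.4, 90.0, 30.9]
ft_force: [-0.4, -0.8, 2.8]
finger_gap: 18.8
```

>>> send_rows --offset '[[-1, 0, 0], [-3, 0, 0], [-4, 0, 0], [0, 0, 0]]' --dr '[[0, 0, 0], [0, 0, 0], [0, 0, 0], [0, 0, 0]]' --grip '[10, 10, 10, 10]'

```text
time: 34.45
tool_pos: [361.3, 266.4, 54.4]
tcp_rot: [97.8, 89.6, 30.3]
ft_force: [-0.2, -0.3, -0.7]
finger_gap: 18.8
```

```bash
python3 -c "
from h import *
plan(541,-335,55,-15.3)
s=snapshot('scene');crop(s,'s23',210,40,100,80,7)
s=snapshot('wrist');crop(s,'w23',130,130,250,200,3)
"
```

```text
t 34.45 tcp [361.31 266.43  54.38] gap 18.8 F [-0.16 -0.27 -0.72] j6 7.4
tool x [ 0.01  0.   -1.  ] jaw ang 22.5 | offset cm (tool now) [-0.16 -6.37 62.45]
turn about tool x 37.76
offset after turn [-0.16 33.2  53.27]
```

View pics/s23.png

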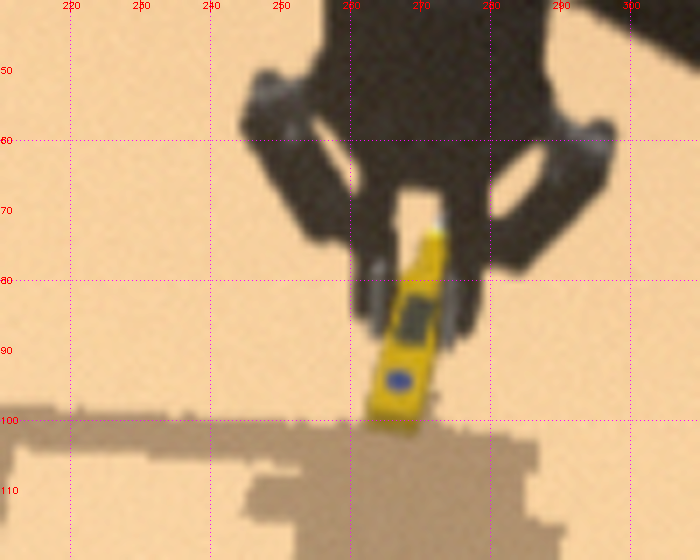

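View pics/w23.png

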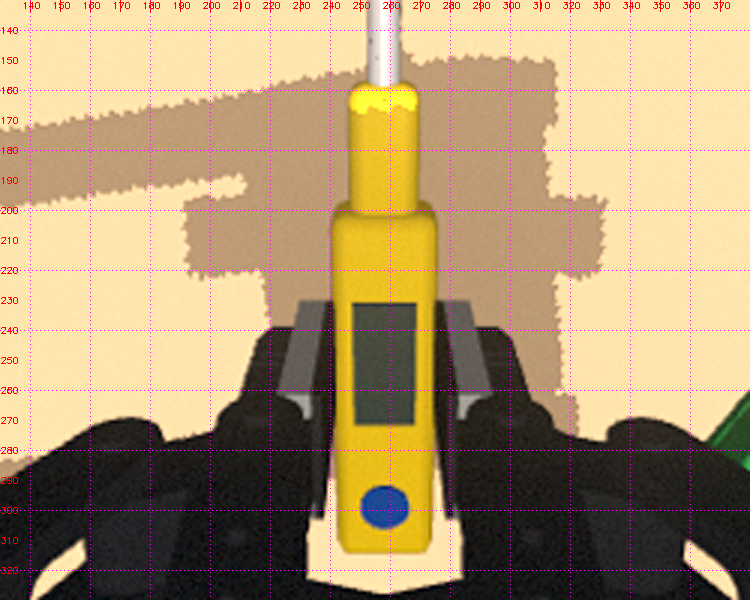

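>>> send_rows --offset '[[0, -0.6, 5.28], [0, -0.6, 5.28], [0, -0.6, 5.28], [0, -0.6, 5.28], [0, -0.6, 5.28]]' --dr '[[0, 0, 0], [0, 0, 0], [0, 0, 0], [0, 0, 0], [0, 0, 0]]' --grip '[10, 10, 10, 10, 10]'

```text
time: 35.17
tool_pos: [430.8, 7.9, 49.0]
tcp_rot: [-121.6, 89.9, 170.9]
ft_force: [1.3, -0.9, -0.1]
finger_gap: 18.7
```

>>> send_rows --offset '[[0, -0.6, 5.28], [0, -0.6, 5.28], [0, -0.6, 5.28], [0, -0.6, 5.28], [0, -0.6, 5.28]]' --dr '[[0, 0, 0], [0, 0, 0], [0, 0, 0], [0, 0, 0], [0, 0, 0]]' --grip '[10, 10, 10, 10, 10]'

```text
time: 35.8
tool_pos: [504.0, -247.0, 48.5]
tcp_rot: [-146.5, 89.8, 146.0]
ft_force: [1.6, 0.1, -0.8]
finger_gap: 18.8
```

>>> send_rows --offset '[[0, -0.6, 5.28], [0, -0.6, 5.28], [0, 0, 0], [0, 0, 0], [0, 0, 0]]' --dr '[[0, 0, 0], [0, 0, 0], [9.5, 0, 0], [9.5, 0, 0], [9.5, 0, 0]]' --grip '[10, 10, 10, 10, 10]'

```text
time: 36.42
tool_pos: [532.8, -347.4, 47.9]
tcp_rot: [-121.5, 89.8, 142.1]
ft_force: [-0.6, 1.0, -1.0]
finger_gap: 18.6
```

>>> send_rows --offset '[[0, 0, 0], [0, 0, 0], [0, 0, 0]]' --dr '[[9.5, 0, 0], [0, 0, 0], [0, 0, 0]]' --grip '[10, 10, 10]'

```text
time: 36.8
tool_pos: [533.7, -347.7, 49.3]
tcp_rot: [-112.6, 89.9, 142.1]
ft_force: [-0.6, 0.4, -0.9]
finger_gap: 18.4
```

```bash
python3 -c "
from h import *
plan(537,-346.5,-25.5,-15.3)
s=snapshot('wrist');crop(s,'w24',120,80,270,220,3)
s=snapshot('scene');crop(s,'s24',110,220,140,120,5)
"
```

```text
t 36.8 tcp [ 533.67 -347.68   49.33] gap 18.4 F [-0.59  0.35 -0.93] j6 -22.4
tool x [-0.  0. -1.] jaw ang -15.3 | offset cm (tool now) [ 7.48  0.3  -0.2 ]
turn about tool x -0.02
offset after turn [ 7.48  0.3  -0.2 ]
```

View pics/w24.png

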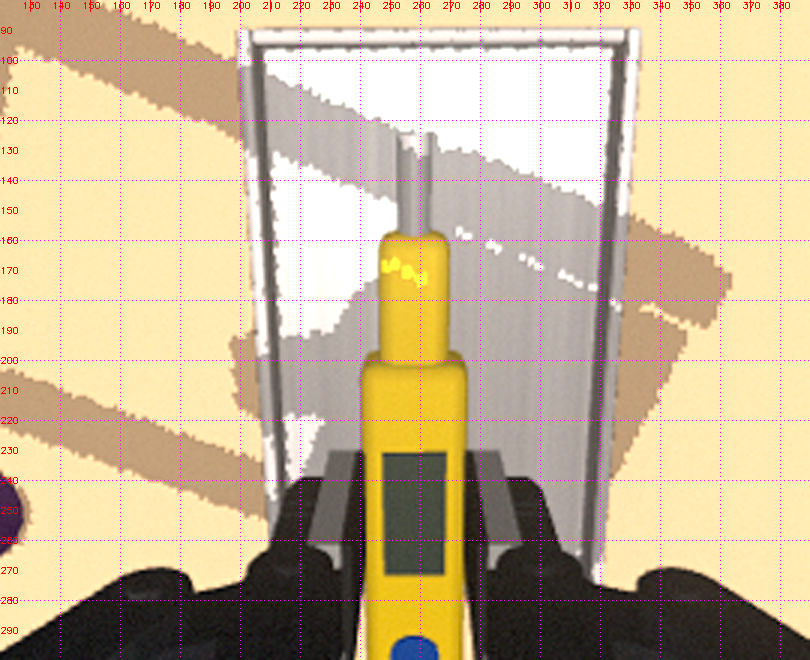

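View pics/s24.png

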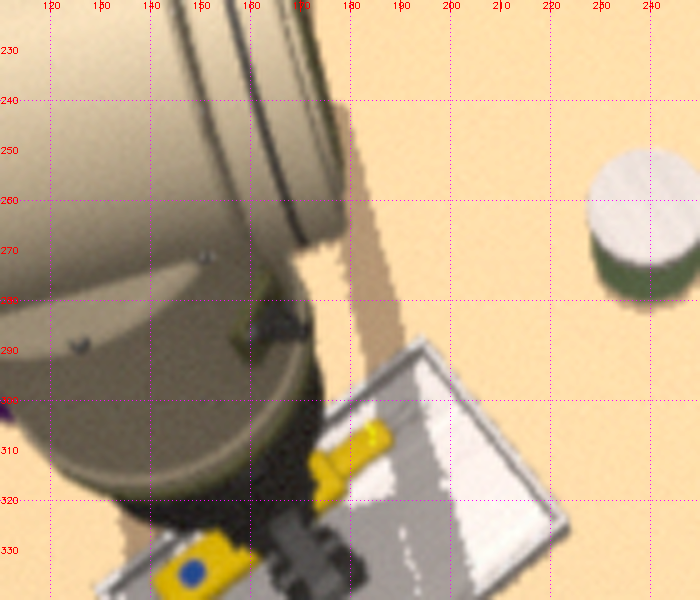

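>>> send_rows --offset '[[2, 0.3, -0.2], [2, 0, 0], [2, 0, 0], [0.8, 0, 0], [0, 0, 0]]' --dr '[[0, 0, 0], [0, 0, 0], [0, 0, 0], [0, 0, 0], [0, 0, 0]]' --grip '[10, 10, 10, 10, 10]'

```text
time: 37.52
tool_pos: [536.9, -346.5, -18.9]
tcp_rot: [-111.5, 89.9, 143.0]
ft_force: [0.8, 0.4, 0.4]
finger_gap: 18.6
```

>>> send_rows --offset '[[0.2, 0, 0], [0, 0, 0], [0, 0, 0]]' --dr '[[0, 0, 0], [0, 0, 0], [0, 0, 0]]' --grip '[10, 10, 10]'

```text
time: 37.9
tool_pos: [538.1, -347.3, -18.9]
tcp_rot: [68.1, 89.9, -37.4]
ft_force: [-0.1, 0.1, -0.4]
finger_gap: 19.1
```

>>> send_rows --offset '[[0.3, 0, 0], [0.2, 0, 0], [0, 0, 0], [0, 0, 0]]' --dr '[[0, 0, 0], [0, 0, 0], [0, 0, 0], [0, 0, 0]]' --grip '[10, 10, 10, 10]'

```text
time: 38.4
tool_pos: [537.7, -347.0, -24.7]
tcp_rot: [-111.3, 90.0, 143.2]
ft_force: [0.1, -0.2, 0.3]
finger_gap: 18.9
```

>>> send_rows --offset '[[0.1, 0, 0], [0, 0, 0]]' --dr '[[0, 0, 0], [0, 0, 0]]' --grip '[10, 10]'

```text
time: 38.65
tool_pos: [537.9, -347.1, -25.3]
tcp_rot: [72.0, 90.0, -33.6]
ft_force: [-0.2, 0.3, 1.0]
finger_gap: 19.1
```

Just at the floor; release to a small opening, lift.

>>> send_rows --offset '[[0.05, 0, 0], [0, 0, 0], [0, 0, 0], [0, 0, 0]]' --dr '[[0, 0, 0], [0, 0, 0], [0, 0, 0], [0, 0, 0]]' --grip '[20, 30, 40, 40]'

```text
time: 39.15
tool_pos: [537.6, -346.9, -26.4]
tcp_rot: [-103.2, 90.0, 151.3]
ft_force: [-0.3, 0.1, 0.2]
finger_gap: 34.2
```

>>> send_rows --offset '[[-1, 0, 0], [-4, 0, 0], [-5, 0, 0], [-5, 0, 0], [0, 0, 0]]' --dr '[[0, 0, 0], [0, 0, 0], [0, 0, 0], [0, 0, 0], [0, 0, 0]]' --grip '[40, 40, 40, 40, 40]'

```text
time: 39.78
tool_pos: [541.1, -349.6, 131.4]
tcp_rot: [68.1, 89.4, -37.5]
ft_force: [-0.6, -0.3, -0.1]
finger_gap: 34.3
```

>>> send_rows --offset '[[-4, -4, 0], [-4, -4, 0], [0, -4, 0], [0, -4, 0], [0, 0, 0]]' --dr '[[0, 0, 0], [0, 0, 0], [0, 0, 0], [0, 0, 0], [0, 0, 0]]' --grip '[40, 40, 40, 40, 40]'

```text
time: 40.4
tool_pos: [381.5, -303.4, 203.5]
tcp_rot: [-98.1, 90.0, 156.3]
ft_force: [-0.2, -0.2, 1.0]
finger_gap: 34.2
```

```bash
python3 -c "
from h import *
plan(361,265.5,-30,22.5)
for n in('scene','top'):
    s=snapshot(n); cv2.imwrite(f'pics/{n}30.png',cv2.resize(s['pixels'][:,:,::-1],None,fx=1.5,fy=1.5,interpolation=cv2.INTER_CUBIC))
"
```

```text
t 40.4 tcp [ 381.5  -303.45  203.51] gap 34.2 F [-0.16 -0.15  1.01] j6 -28.9
tool x [-0.  0. -1.] jaw ang -15.6 | offset cm (tool now) [ 23.37 -17.27 -54.24]
turn about tool x -38.11
offset after turn [ 23.37  19.89 -53.34]
```

View pics/scene30.png

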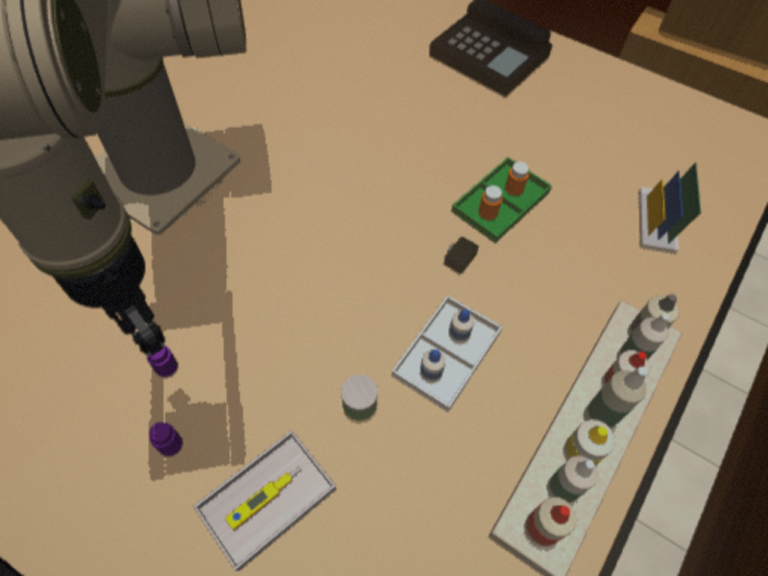

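View pics/top30.png

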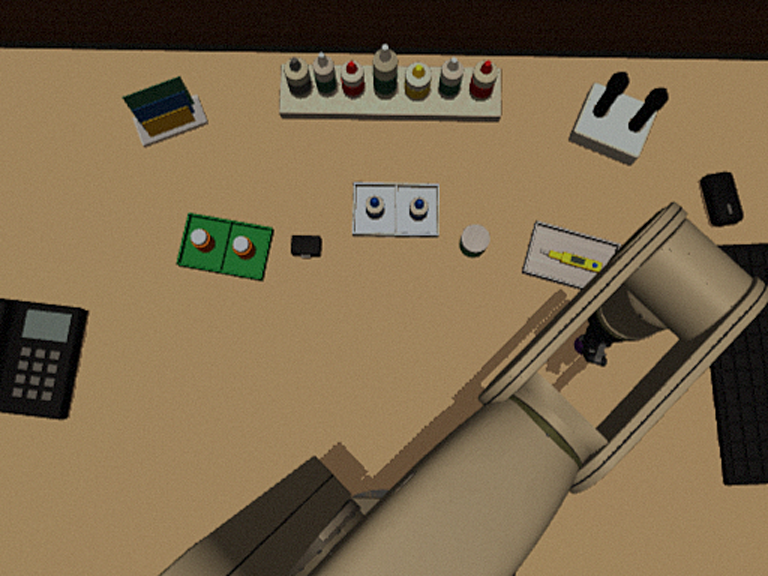

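The scene view shows everything in place: vials at (517,178) and (491,203), bottles at (460,323) and (432,362), and the thermometer flat with its display up at about (262,497). The jar, splitter and purple vials haven't moved.

```bash
python3 -c "
from h import *
print(workorder.hand_in())"
```

```text
the job is handed in; nothing more can be done
None
```

The job is done and handed in at about 40.5 s, in the order asked. The bottles stand one in each bay of the white tray and the vials one in each bay of the green tray. The thermometer lies flat, display up, in the steel dish.

**Last checks:** The final scene and top pictures show all five objects upright or flat inside their trays. The jar, pill splitter and purple look-alikes are where they were at the start. The gripper was empty and well clear. No reading went above about 11 N.

**What disagreed:**
- **Finger tips:** they sit about 33 mm behind the reported TCP. My first close, at reported z = 12 mm, went over the first bottle's shoulder and pressed on it with about 10 N. The bottle stayed in place. I corrected this from the cameras, which is why the grasps were made at negative reported z.
- **Top camera:** on the bottles and vials it read 2–4 mm short in x. I corrected for this using the wrist camera.

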